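Prise open the culture box and pack it for incubation

TASK

Lever the tight lid of the culture box open with the blade of the spatula, at the notch under the black mark on the lid's edge, then stack all the small culture dishes that are on the bench squarely in the wire cage inside it, put the vented spacer on top of the dishes and the gas capsule, knob up, on top of the spacer. Shut the lid fully and leave the spatula lying on its rest, where it was. Leave the other things on the bench where they stand.

Things in the scene. Friction and masses are not known exactly. Their poses are not given: they have to be found in the camera images.
- box: Grey plastic culture box, fixed to the bench, 170 mm (its x, front to back) by 190 mm (y), walls 6 mm, rim 98 mm high; origin at the centre of its underside, z up. Its notched front is its -x side, towards the robot. The lid (lid) lies flush on the rim, 7 mm thick, edges level with the walls' outer faces: white frame, clear window. A wire cage inside holds one stack of dishes.
- pocket (a point): Centre of the top of the cage's base plate (84 mm across), 12 mm above the bench, where the lowest dish rests; axes as the box. Round it stand four 8 mm steel wires with rounded tops, 62 mm tall above the plate, at (+-28.5, +-23.1) mm in the box's x, y: 65 mm clear across between them, with room for gripper fingers beside a dish on the box's +-y sides.
- notch (a point): Prising notch in the middle of the front wall's top edge: 46 mm wide, 9 mm high, right through the 6 mm wall: a slot under the lid's front edge. The point is the middle of the slot's lower edge on the wall's outer face; axes as the box (x points inwards). The shut lid's underside is 9 mm above it; a black bar on the lid marks the place.
- lid (a joint): The lid's hinge, along the top edge of the back wall (axis along the box's y): 0 is shut, grows as the front edge rises, upright at 1.57, stops at 1.7 rad. Stiff (0.35 N m of friction): the lid stays at any angle; about 3 N at the front edge starts it upwards, about 1 N pushes it down. Lid 200 g.
- lid_hinge (a point): Middle of the hinge axis, at the height of the rim; axes as the box. The lid reaches 170 mm from it.
- lid_front (a point): Middle of the lid's front lower edge, 170 mm from the hinge axis; it moves with the lid.
- spatula: Stiff steel spatula with a black handle, 70 g: origin in the handle's centre line where it is to be gripped, x points to the blade tip. Handle 14 mm wide (y) by 12 mm high (z), from x = -60 to +45 mm; flat blade 20 mm wide and 3 mm thick in the same centre plane (z = 0), from x = +45 to +115 mm.
- blade_tip (a point): Middle of the end of the spatula's blade, 115 mm ahead of spatula.
- rest: Steel spatula rest, fixed: base plate 130 by 70 by 6 mm with two open saddles at x = -45 and +35 mm, each 8 mm thick (x), flat bottom 26 mm above the bench between two cheeks 20 mm apart (y) that rise to 38 mm. The handle lies in both, along the rest's x, blade towards +x. Origin at the centre of its underside.
- rest_mid (a point): Point 32 mm above the bench over the rest's centre: where spatula lies at the start and belongs at the end; axes as the rest.
- dish1: Small round culture dish, clear with dull red agar, 60 mm diameter, 15 mm high, 30 g; origin at the centre of its underside, z up. One to three such dishes are there (absent ones read None).
- dish2: Small round culture dish, clear with dull red agar, 60 mm diameter, 15 mm high, 30 g; origin at the centre of its underside, z up. One to three such dishes are there (absent ones read None).
- dish3: Small round culture dish, clear with dull red agar, 60 mm diameter, 15 mm high, 30 g; origin at the centre of its underside, z up. One to three such dishes are there (absent ones read None).
- spacer: White plastic vented spacer, a spoked disc of 60 mm diameter and 10 mm thick, 30 g; origin at the centre of its underside, z up.
- capsule: Gas capsule, an aluminium disc of 60 mm diameter and 10 mm thick with a black knob (25 mm across, 13 mm high) in the middle of its top, 23 mm high in all, 60 g; origin at the centre of its underside, z up to the knob.
- big_stack: Bystander: stack of large dishes, 90 mm diameter, 86 mm high; origin at the centre of its underside.
- swab_pot: Bystander: clear pot of swabs, 76 mm diameter, swabs to 170 mm high; origin at the centre of its underside.
- spray: Bystander: white bottle, 68 mm diameter, 190 mm high; origin at the centre of its underside.
- bijou: Bystander: small amber jar, 36 mm diameter, 60 mm high, beside the dishes; origin at the centre of its underside.
- pen: Bystander: marker pen, 130 mm long (x), 13 mm thick, lying in front of the box, towards the spatula rest; origin at the centre of its underside.
Not all that is in view belongs to the job. What is shaped like the dish1 but green or pink is not meant.

How it is judged:
By the outcome, as a careful person would: the job done as asked, in the order asked, and still so for the second after the job is handed in, with the robot touching nothing.
Of dish1, dish2, dish3 only 1 to 3 are there at a start; the rules pass over those that are not, and their reading is None.
At some moment in a run one of dish1, dish2, dish3, spacer, capsule may be knocked a few centimetres aside while the robot is not near it.
It also fails if it takes over 210 s, if anything falls off the work surface, if the arm or the gripper's body presses on something with over 40 N, if the wrist force passes 120 N, or if a joint passes its speed limit or range.

ROBOT

A 7-joint arm with a two-finger parallel gripper is mounted at the origin on the work surface. World frame = base frame: x ahead of the robot, y to its left, z up, the work surface at z = 0. Lengths are in m, angles in rad, forces in N, time in s.
With the tool pointing down it reaches from about 0.35 to 0.9 m from the base axis. Payload 7.2 kg.
Tool frame: the origin (TCP) lies between the finger pads; the fingertips stand 14 mm ahead of it and the grasp point (between the pads) lies 5 mm behind it; z points along the fingers, y is the line along which they close (so a half turn about z gives the same grasp; the last joint's range is limited). The gripper opens to 85 mm and grips with 20 to 120 N. Pads are 22 mm wide; open, the fingers measure 114 mm over their backs; the gripper's body (76 mm by 85 mm) begins 54 mm behind the grasp point. The pads swing forward as they close: fully open they stand 13 mm farther back than shut.
Start: joints at [-1.351, 0.411, -0.013, 1.596, 0.006, 1.134, -0.082], TCP at [0.177, 0.599, 0.224] pointing down, gripper open.
Joint ranges: [-2.95, 2.95], [-0.29, 1.99], [-1.47, 1.44], [0.14, 2.54], [-1.03, 4.17], [0.13, 1.85], [-2.86, 2.86]. Speed limits (rad/s): [2.39, 2.39, 3.01, 3.01, 3.14, 3.14, 3.14].

INTERFACE

Orientations are given as a 3x3 rotation matrix whose columns are the frame's x, y, z axes.
In Python, from cell import env, viewer, order gives the robot as it stands. The module is installed in compiled form; this text tells all that it offers.
- The arm moves only by the tool step_arm, never from a script. Its argument "rows" is a list of rows, each a list of 7 numbers: the closure, from 0 (fully open) to 1 (shut), then the shift along the tool's x, y, z in mm, then the turn, a rotation vector about the tool's x, y, z in rad. In form: [[fingers, x, y, z, rx, ry, rz], ...]. A call has exactly 10 rows; each row shifts and turns the commanded pose from where the row before left it, along the tool's axes as they then stand; what a row does not reach is not made up. A row lasts 1/8 s, in which the tool goes at most 62.5 mm and 10.7 degrees, less where a joint would pass 70% of its speed; a pose out of reach is approached as far as the arm can. A call with a gripper value outside its range is refused whole. The fingers move at their own pace and stop on an object; "newtons" is the grip in N (left out, the last holds). Time passes only in rows, so rows that do not move let the fingers close, or fill a call up. It gives the time, the measured TCP pose, the force, the opening and the grip force at its end, in the units of the state.
- env.get_state(): the state, without advancing time (a new reading comes with each control period).
- viewer.camera(name): name is "scene" or "top" or "wrist"; returns the picture (400x640x3 uint8, blue, green, red); there is no depth.
- viewer.camera_info(name): a dict with "camera_matrix" (3x3 intrinsics, pixels), "position" and "attitude" of the camera in the world. Camera axes: x right, y down, z forward; pixel columns grow to the right and rows downward; lengths in m; the calibration is good to about 2 mm. A picture is of the moment at which its call begins: read the wrist's pose just before it. camera_info takes no time and is no camera call; for the wrist camera it gives the pose at the moment of the call.
- order.job_done(): hands the job in; it is judged then, once.
The state is a dict: "time": time; "q": joint angles; "joint_velocities": joint speeds; "joint_torque": joint torques, N m; "ee_pos": TCP position; "eef_rot": TCP orientation; "force": force on the tool from outside, world axes, zero at the start; "wrist_torque": the same for the moment, N m; "opening": finger opening in m; "gripper_force": force on a finger pad.
Only numpy, scipy, OpenCV 4.12 (cv2) and the standard library are available. Lean on these libraries where they do the work, as an engineer would, in place of code of your own. Each camera call takes 0.05 s, during which the arm holds its last target. There are 200 camera calls.

## Working session

There is one attempt and no reset: what is moved stays moved. The work goes in short steps, Python scripts to look and compute and a tool call to move; the robot and the scene stay as the last step left them, time stands still between calls to the robot, and variables do not carry over. Pictures are saved under pics/ and viewed, at most 14 in all, crops included, and the job is handed in when it is done.

Besides the shell and the picture viewer there is one more tool, called as a command line: name --pt "numbers of a row" for each row, then --argument value for the rest. step_arm: Moves the arm, as the interface text tells. Its arguments: {"type":"object","properties":{"rows":{"type":"array","items":{"type":"array","items":{"type":"number"}}},"newtons":{"type":"number"}},"required":["rows"]}

```bash
mkdir -p pics; python3 - <<'E'
from cell import env, viewer, order
import cv2, numpy as np
np.set_printoptions(precision=4,suppress=True)
s=env.get_state(); print({k:s[k] for k in('time','ee_pos','eef_rot','force','opening')})
for n in('scene','top','wrist'):
    cv2.imwrite(f'pics/{n}0.png',viewer.camera(n)); i=viewer.camera_info(n); print(n,i)
E
```

```text
{'time': 0.0, 'ee_pos': array([0.1773, 0.5988, 0.2228]), 'eef_rot': array([[-0.9589,  0.2838, -0.0004],
       [ 0.2838,  0.9589, -0.0016],
       [-0.0001, -0.0016, -1.    ]]), 'force': array([ 0.9811, -0.1418,  0.4804]), 'opening': 0.08554216442011726}
scene {'camera_matrix': array([[403.3806,   0.    , 316.0471],
       [  0.    , 403.3806, 203.3099],
       [  0.    ,   0.    ,   1.    ]]), 'position': array([ 1.0642, -0.158 ,  0.9502]), 'attitude': array([[ 0.367 ,  0.7869, -0.496 ],
       [ 0.9301, -0.3194,  0.1815],
       [-0.0156, -0.528 , -0.8491]])}
top {'camera_matrix': array([[439.0487,   0.    , 316.7444],
       [  0.    , 439.0487, 198.5084],
       [  0.    ,   0.    ,   1.    ]]), 'position': array([0.3143, 0.0442, 1.3496]), 'attitude': array([[-0.0269, -0.979 ,  0.2023],
       [-0.9996,  0.0263, -0.0056],
       [ 0.0001, -0.2024, -0.9793]])}
wrist {'camera_matrix': array([[309.8201,   0.    , 321.7712],
       [  0.    , 309.8201, 205.0344],
       [  0.    ,   0.    ,   1.    ]]), 'position': array([0.097 , 0.6216, 0.3732]), 'attitude': array([[ 0.2835,  0.9068,  0.3119],
       [ 0.959 , -0.2677, -0.0936],
       [-0.0014,  0.3256, -0.9455]])}
```

View pics/top0.png

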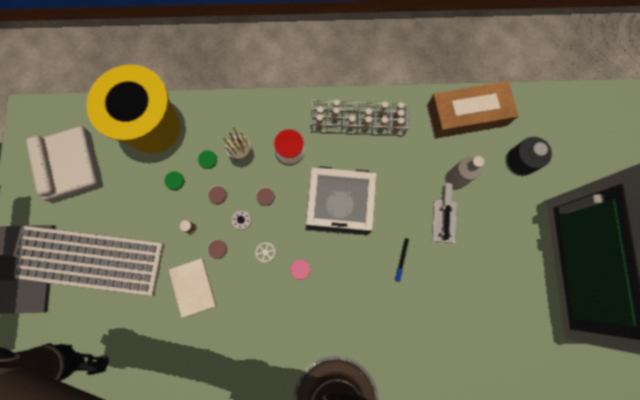

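View pics/scene0.png

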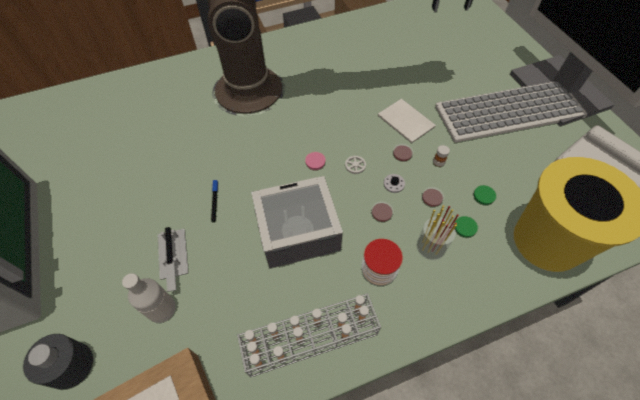

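The top view shows the box near (342,200), the spatula on its rest near (446,220) with the blade pointing up in the image (+x), and red dishes at (217,195), (265,197) and (217,249). The spacer is at (265,252), the capsule at (241,220) and the pen at (403,260). The scene view agrees.

```bash
cat >h.py <<'E'
from cell import env, viewer, order
import cv2, numpy as np
np.set_printoptions(precision=4,suppress=True)
def ray(info,uv):
    K,R=info['camera_matrix'],info['attitude']
    d=R@np.linalg.solve(K,np.array([uv[0],uv[1],1.0])); return np.array(info['position']),d/np.linalg.norm(d)
def onz(info,uv,z):
    o,d=ray(info,uv); return o+d*(z-o[2])/d[2]
def proj(info,p):
    c=info['camera_matrix']@(info['attitude'].T@(np.asarray(p)-info['position'])); return c[:2]/c[2]
def blobs(mask,amin=20,amax=1e9):
    n,l,s,c=cv2.connectedComponentsWithStats(mask.astype(np.uint8))
    out=[]
    for i in range(1,n):
        if amin<=s[i,4]<=amax:
            cs,_=cv2.findContours((l==i).astype(np.uint8),cv2.RETR_EXTERNAL,cv2.CHAIN_APPROX_NONE)
            out.append((c[i],s[i],max(cs,key=cv2.contourArea)))
    return out
def pic(n,name=None):
    i=viewer.camera_info(n); im=viewer.camera(n)
    if name: cv2.imwrite(f'pics/{name}.png',im)
    return im,i
def axes():
    s=env.get_state(); return s['ee_pos'],s['eef_rot']
E
python3 - <<'E'
from h import *
for n in('top','scene'):
    im=cv2.imread(f'pics/{n}0.png'); i=viewer.camera_info(n)
    hsv=cv2.cvtColor(im,cv2.COLOR_BGR2HSV); H,S,V=cv2.split(hsv)
    pts=[(217,195),(265,197),(217,249),(265,252),(241,220),(342,170),(446,235)] if n=='top' else [(403,153),(432,197),(382,212),(356,164),(395,183),(300,240),(171,275)]
    print(n,[hsv[v,u].tolist() for u,v in pts])
    m=((H<12)|(H>165))&(S>40)&(S<140)&(V>50)&(V<150)
    for c,s,ct in blobs(m,60,600): print('red',c,s[2:],onz(i,c,.012))
    m=(S<45)&(V>135)
    for c,s,ct in blobs(m,40,6000):
        r=cv2.minAreaRect(ct); print('white',c,s[2:],r[1],onz(i,c,.008))
    m=(V<40)
    for c,s,ct in blobs(m,10,600):
        r=cv2.fitLine(ct,cv2.DIST_L2,0,.01,.01).ravel(); print('black',c,s[2:],r[:2],onz(i,c,.03))
im=cv2.imread('pics/top0.png')
a=cv2.resize(im[155:245,295:385],None,fx=4.4,fy=4.4,interpolation=cv2.INTER_CUBIC); b=cv2.resize(im[155:245,400:490],None,fx=4.4,fy=4.4,interpolation=cv2.INTER_CUBIC)
cv2.imwrite('pics/crop1.png',np.hstack([a,b]))
E
```

```text
top [[4, 101, 119], [6, 101, 119], [6, 99, 118], [17, 40, 208], [165, 36, 28], [19, 46, 188], [0, 10, 26]]
red [217.0045 194.6009] [ 17  17 223] [0.6114 0.347  0.012 ]
red [265.0714 196.1473] [ 17  17 224] [0.6025 0.1972 0.012 ]
red [216.8439 248.8945] [ 17  17 237] [0.4425 0.3443 0.012 ]
white [540.3738 148.4393] [ 12  12 107] (11.31370735168457, 9.899495124816895) [ 0.7356 -0.6822  0.008 ]
white [341.9926 204.9064] [  71   59 1218] (67.31351470947266, 57.72519302368164) [ 0.569  -0.0414  0.008 ]
white [451.2545 212.2596] [ 13  61 389] (60.0, 12.0) [ 0.5367 -0.3791  0.008 ]
white [339.4008 204.081 ] [ 26  26 494] (24.748737335205078, 24.748737335205078) [ 0.5719 -0.0334  0.008 ]
white [436.9    219.9094] [ 10  43 320] (42.0, 9.0) [ 0.514  -0.3327  0.008 ]
white [240.8554 219.6198] [ 20  20 242] (19.0, 19.0) [0.5312 0.2727 0.008 ]
white [267.2473 254.6452] [15 14 93] (13.0, 14.0) [0.4213 0.1917 0.008 ]
white [127.1111 280.3148] [23  7 54] (22.574321746826172, 4.713319778442383) [0.3559 0.6128 0.008 ]
black [270.0957   2.8404] [155   7 188] [ 0.9997 -0.0252] [1.2663 0.1761 0.03  ]
bla
[... 3922 characters left out ...]
  ] [ 23  18 102] [ 0.8878 -0.4602] [0.0376 0.0418 0.03  ]
black [229.5     87.8571] [ 7  6 14] [0.7757 0.6311] [ 0.0045 -0.0608  0.03  ]
black [243.1429  91.8571] [ 8  5 14] [ 0.9968 -0.0804] [ 0.0398 -0.0244  0.03  ]
black [394.3333 180.641 ] [ 7  8 39] [ 0.6314 -0.7755] [0.5395 0.2671 0.03  ]
black [213.7812 206.25  ] [ 5 30 96] [ 0.0457 -0.999 ] [ 0.432  -0.2193  0.03  ]
black [  3.1923 221.6731] [ 9 15 52] [ 0.0014 -1.    ] [ 0.2682 -0.7504  0.03  ]
black [168.5864 244.9321] [  7  35 162] [0.0569 0.9984] [ 0.5016 -0.3542  0.03  ]
black [  1.5    237.8333] [ 6 10 18] [0.2688 0.9632] [ 0.3185 -0.7537  0.03  ]
black [571.1047 296.7791] [ 41  23 172] [ 0.8883 -0.4592] [0.9877 0.4942 0.03  ]
```

View pics/crop1.png

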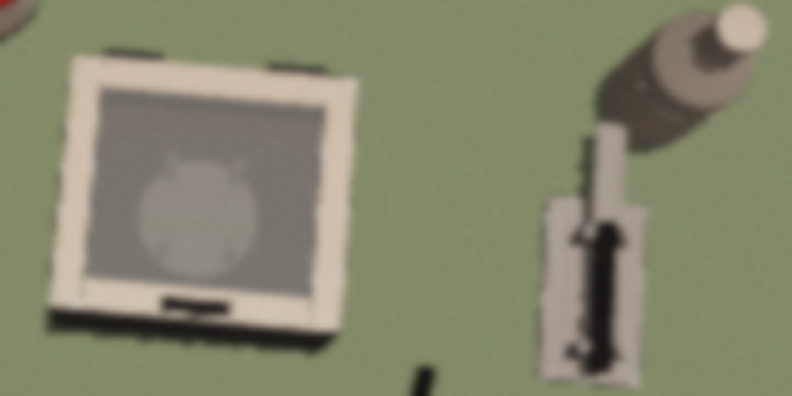

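The crop shows the lid's black bar at about (339,224) in the full top view, with the box turned a few degrees. The handle runs from about (447,206) to (447,239), with the blade up and to the right. Next I compute the coarse poses and the first move.

```bash
python3 - <<'E'
from h import *
from scipy.spatial.transform import Rotation as R
def quad(ct):
    h=cv2.convexHull(ct); 
    for e in np.linspace(.02,.1,20):
        a=cv2.approxPolyDP(h,e*cv2.arcLength(h,True),True)
        if len(a)==4: return a.reshape(-1,2).astype(float)
for n in('top','scene'):
    im=cv2.imread(f'pics/{n}0.png'); i=viewer.camera_info(n); H,S,V=cv2.split(cv2.cvtColor(im,cv2.COLOR_BGR2HSV))
    m=(V>120)&(S<75)&~((H>30)&(H<60)&(S>50)); 
    for c,s,ct in blobs(m,600,9000):
        q=quad(ct)
        if q is None: continue
        w=np.array([onz(i,p,.105)[:2] for p in q]); 
        if abs(w.mean(0)-[.57,-.03]).max()<.05:
            print(n,'lid',w.mean(0),np.linalg.norm(np.roll(w,-1,0)-w,axis=1)); d=np.roll(w,-1,0)-w; print(np.degrees(np.arctan2(d[:,1],d[:,0])))
    m=V<40
    for c,s,ct in blobs(m,40,300):
        p=onz(i,c,.035)
        if abs(p[:2]-[.503,-.354]).max()<.02:
            f=cv2.fitLine(ct,cv2.DIST_L2,0,.01,.01).ravel(); a=onz(i,f[2:]+20*f[:2],.035);b=onz(i,f[2:]-20*f[:2],.035); d=a-b
            e=ct.reshape(-1,2); t=(e-f[2:])@f[:2]
            print(n,'handle',p,np.degrees(np.arctan2(d[1],d[0])),onz(i,f[2:]+t.max()*f[:2],.035),onz(i,f[2:]+t.min()*f[:2],.035))
E
```

```text
top lid [ 0.5714 -0.0324] [0.1914 0.1691 0.1894 0.1669]
[-97.0051 172.0558  82.3502  -7.2945]
top handle [ 0.5027 -0.353   0.035 ] -8.020013975191464 [ 0.549  -0.3595  0.035 ] [ 0.4543 -0.3462  0.035 ]
scene handle [ 0.5046 -0.3531  0.035 ] -7.730539318864698 [ 0.5523 -0.3597  0.035 ] [ 0.4547 -0.3464  0.035 ]
```

step_arm --pt "0 0 0 -25 0 0 0.1" --pt "0 0 -60 0 0 0 0.1" --pt "0 0 -60 0 0 0 0.087" --pt "0 0 -60 0 0 0 0" --pt "0 0 -60 0 0 0 0" --pt "0 0 -60 0 0 0 0" --pt "0 0 -60 0 0 0 0" --pt "0 0 -60 0 0 0 0" --pt "0 0 -60 0 0 0 0" --pt "0 0 -60 0 0 0 0"

```text
time: 1.4
ee_pos: [-0.0797, 0.216, 0.2278]
eef_rot: [[-0.837, 0.547, -0.002], [0.546, 0.836, -0.052], [-0.027, -0.045, -0.999]]
force: [-0.6, 0.7, 0.2]
opening: 0.0852
gripper_force: 0.0
```

The turn sign was reversed and the path went close to the base. I'll move back outward and write a helper that works out moves.

step_arm --pt "0 -35 46 0 0 0 0" --pt "0 -35 46 0 0 0 0" --pt "0 -35 46 0 0 0 0" --pt "0 -35 46 0 0 0 0" --pt "0 -35 46 0 0 0 0" --pt "0 -35 46 0 0 0 0" --pt "0 -35 46 0 0 0 0" --pt "0 0 0 0 0 0 -0.15" --pt "0 0 0 0 0 0 -0.15" --pt "0 0 0 0 0 0 -0.14"

```text
time: 2.65
ee_pos: [0.3006, 0.353, 0.2199]
eef_rot: [[-0.992, 0.13, -0.002], [0.13, 0.99, -0.053], [-0.005, -0.053, -0.999]]
force: [-0.1, -0.2, -1.1]
opening: 0.0854
gripper_force: 0.0
```

```bash
cat >>h.py <<'E'
from scipy.spatial.transform import Rotation as Ro
def Rt(yaw,pitch=0):
    """tool down, tool x = -(cos yaw, sin yaw); pitch (deg) raises the +dir (blade) side"""
    a=np.radians(yaw); x=np.array([-np.cos(a),-np.sin(a),0]); z=np.array([0,0,-1.]); R=np.c_[x,np.cross(z,x),z]
    return R@Ro.from_euler('y',np.radians(pitch)).as_matrix()
def go(*tg):
    """print turn first (tool axes), then shift in the turned axes, mm"""
    p,R=axes()
    for pos,yaw,*pt in tg:
        T=Rt(yaw,*pt); print('turn',Ro.from_matrix(R.T@T).as_rotvec().round(3),'shift',(1000*T.T@(np.array(pos)-p)).round(1)); p,R=np.array(pos),T
E
python3 - <<'E'
from h import *
print(axes())
go([(.42,.1,.24),-8],[(.44,-.345,.24),-8])
E
```

```text
(array([0.3006, 0.353 , 0.2199]), array([[-0.9915,  0.1298, -0.0023],
       [ 0.1297,  0.9901, -0.0528],
       [-0.0046, -0.0526, -0.9986]]))
turn [-0.053  0.005  0.009] shift [-153.4 -233.9  -20.1]
turn [0. 0. 0.] shift [ -81.7 -437.9    0. ]
```

step_arm --pt "0 0 0 0 -0.053 0.005 0.009" --pt "0 -24 -45 -2.5 0 0 0" --pt "0 -24 -45 -2.5 0 0 0" --pt "0 -24 -45 -2.5 0 0 0" --pt "0 -24 -45 -2.5 0 0 0" --pt "0 -24 -45 -2.5 0 0 0" --pt "0 -24 -45 -2.5 0 0 0" --pt "0 -24 -45 -2.5 0 0 0" --pt "0 -24 -45 -2.5 0 0 0" --pt "0 0 0 0 0 0 0"

```text
time: 3.9
ee_pos: [0.4398, -0.0342, 0.2402]
eef_rot: [[-0.989, 0.149, 0.002], [0.149, 0.989, 0.0], [-0.001, 0.0, -1.0]]
force: [0.1, 0.6, 0.2]
opening: 0.0851
gripper_force: 0.0
```

```bash
python3 - <<'E'
from h import *
print(axes())
im,i=pic('wrist','w1'); 
H,S,V=cv2.split(cv2.cvtColor(im,cv2.COLOR_BGR2HSV))
go([(.45,-.345,.24),-8])
E
```

```text
(array([ 0.4398, -0.0342,  0.2402]), array([[-0.9888,  0.1494,  0.0015],
       [ 0.1494,  0.9888,  0.    ],
       [-0.0015,  0.0003, -1.    ]]))
turn [ 0.001  0.    -0.008] shift [ -54.3 -308.4   -0.2]
```

View pics/w1.png

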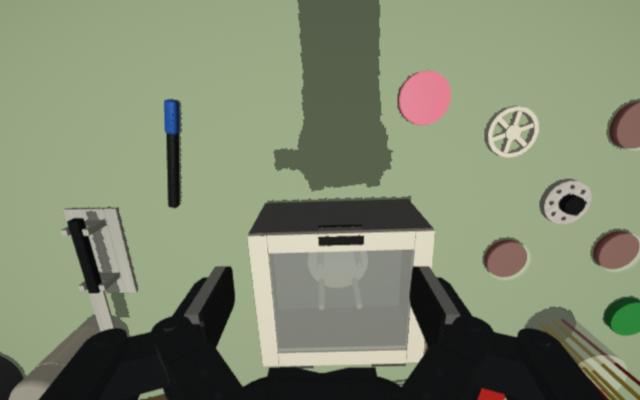

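The wrist view has +x down and +y right. It shows the lid's front corners at (249,235) and (434,231), the black bar at (341,240) and the notch at (341,226). The handle runs from (76,219) to (96,290).

```bash
python3 - <<'E'
from h import *
im=cv2.imread('pics/w1.png'); i=viewer.camera_info('wrist'); H,S,V=cv2.split(cv2.cvtColor(im,cv2.COLOR_BGR2HSV))
m=(V<60); m[:,:]&=True
for c,s,ct in blobs(m,30,3000):
    if 310<c[0]<370 and c[1]<260 and c[1]>220: print('bar',c,s,onz(i,c,.106))
    if c[0]<110 and 200<c[1]<300:
        f=cv2.fitLine(ct,cv2.DIST_L2,0,.01,.01).ravel(); a=onz(i,f[2:]+20*f[:2],.038);b=onz(i,f[2:]-20*f[:2],.038);d=a-b
        e=ct.reshape(-1,2); t=(e-f[2:])@f[:2]; print('handle',c,s,onz(i,c,.035),np.degrees(np.arctan2(d[1],d[0])),onz(i,f[2:]+t.max()*f[:2],.038),onz(i,f[2:]+t.min()*f[:2],.038))
# lid front edge: first bright row per column
w=((V>150)&(S<60))
pts=[];  
for u in range(262,425,4):
    r=np.where(w[215:250,u])[0]
    if len(r): pts.append(onz(i,(u,215+r[0]-.5),.105)[:2])
pts=np.array(pts); f=cv2.fitLine(pts.astype(np.float32),cv2.DIST_HUBER,0,.001,.001).ravel(); print('front edge',f,'yaw',np.degrees(np.arctan2(-f[0],f[1])))
for side in(0,1):
    P=[]
    for v in range(245,330,4):
        r=np.where(w[v,230:460])[0]; P.append(onz(i,((230+r[0]-.5) if side==0 else 230+r[-1]+.5,v),.105)[:2])
    g=cv2.fitLine(np.array(P,dtype=np.float32),cv2.DIST_HUBER,0,.001,.001).ravel(); print('side',g,np.degrees(np.arctan2(g[1],g[0])))
E
```

```text
handle [ 84.8311 254.7735] [  68  219   34   74 1095] [ 0.4993 -0.3494  0.035 ] -7.744137082951215 [ 0.5535 -0.354   0.038 ] [ 0.4491 -0.3398  0.038 ]
bar [340.5677 240.2677] [319 236  44   9 310] [ 0.493  -0.0222  0.106 ]
front edge [ 0.1154  0.9933  0.4846 -0.0257] yaw -6.6291265
side [ 0.9763 -0.2166  0.5276 -0.1438] -12.510089
side [ 0.1625 -0.9867  0.5612  0.0621] -80.64575
```

step_arm --pt "0 -6 -34 0 0 0 -0.008" --pt "0 -6 -34 0 0 0 0" --pt "0 -6 -34 0 0 0 0" --pt "0 -6 -34 0 0 0 0" --pt "0 -6 -34 0 0 0 0" --pt "0 -6 -34 0 0 0 0" --pt "0 -6 -34 0 0 0 0" --pt "0 -6 -34 0 0 0 0" --pt "0 -6 -36 0 0 0 0" --pt "0 0 0 0 0 0 0"

```text
time: 5.2
ee_pos: [0.4501, -0.3444, 0.239]
eef_rot: [[-0.99, 0.138, -0.001], [0.138, 0.99, 0.001], [0.001, 0.001, -1.0]]
force: [-0.1, -0.2, -0.9]
opening: 0.0855
gripper_force: 0.0
```

```bash
python3 - <<'E'
from h import *
print(axes())
im,i=pic('wrist','w2'); H,S,V=cv2.split(cv2.cvtColor(im,cv2.COLOR_BGR2HSV))
m=(V<50)
for c,s,ct in blobs(m,200,6000):
    f=cv2.fitLine(ct,cv2.DIST_L2,0,.01,.01).ravel(); a=onz(i,f[2:]+20*f[:2],.038);b=onz(i,f[2:]-20*f[:2],.038);d=a-b
    e=ct.reshape(-1,2); t=(e-f[2:])@f[:2]; print('handle',c,s,onz(i,c,.038),np.degrees(np.arctan2(d[1],d[0])),onz(i,f[2:]+t.max()*f[:2],.038),onz(i,f[2:]+t.min()*f[:2],.038))
E
```

```text
(array([ 0.4501, -0.3444,  0.239 ]), array([[-0.9905,  0.1378, -0.0007],
       [ 0.1378,  0.9905,  0.0007],
       [ 0.0008,  0.0006, -1.    ]]))
handle [420.5023 123.1216] [406  84  30  82 888] [ 0.4073 -0.2301  0.038 ] 163.32762146595377 [ 0.3685 -0.2185  0.038 ] [ 0.4525 -0.2437  0.038 ]
handle [320.4215 213.7318] [315 175  11  80 809] [ 0.4975 -0.3538  0.038 ] -7.704911498127993 [ 0.5515 -0.3611  0.038 ] [ 0.4499 -0.3474  0.038 ]
```

View pics/w2.png

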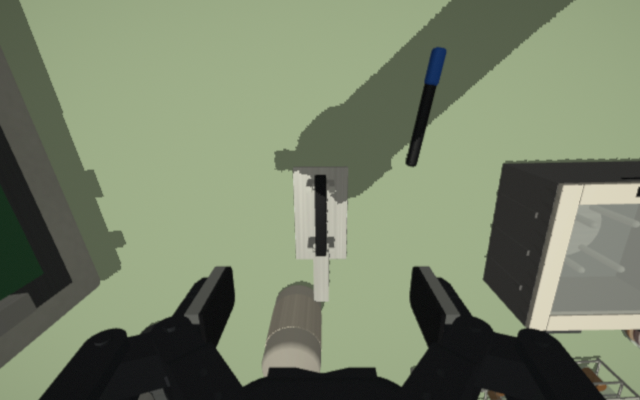

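The handle is under the camera from (320,175) to (320,256), and the bottle stands left of the blade tip. I go down, grasp and lift.

step_arm --pt "0 -30 -1 40 0 0 0" --pt "0 -29 -1.5 40 0 0 0" --pt "0 0 0 40 0 0 0" --pt "0 0 0 40 0 0 0" --pt "0 0 0 30 0 0 0" --pt "0 0 0 22 0 0 0" --pt "0 0 0 0 0 0 0" --pt "1 0 0 0 0 0 0" --pt "1 0 0 0 0 0 0" --pt "1 0 0 0 0 0 0" --newtons 90

```text
time: 6.5
ee_pos: [0.5093, -0.3534, 0.0283]
eef_rot: [[-0.991, 0.135, 0.002], [0.135, 0.991, 0.001], [-0.002, 0.001, -1.0]]
force: [0.8, 0.3, 0.4]
opening: 0.0318
gripper_force: 0.0
```

step_arm --pt "1 0 0 0 0 0 0" --pt "1 0 0 0 0 0 0" --pt "1 0 0 0 0 0 0" --pt "1 0 0 0 0 0 0" --pt "1 0 0 0 0 0 0" --pt "1 0 0 0 0 0 0" --pt "1 0 0 0 0 0 0" --pt "1 0 0 0 0 0 0" --pt "1 0 0 0 0 0 0" --pt "1 0 0 0 0 0 0"

```text
time: 7.75
ee_pos: [0.5091, -0.3534, 0.0282]
eef_rot: [[-0.991, 0.135, 0.001], [0.135, 0.991, 0.001], [-0.001, 0.001, -1.0]]
force: [-1.1, 1.4, 6.5]
opening: 0.0086
gripper_force: 88.4
```

step_arm --pt "1 0 0 -8 0 0 0" --pt "1 0 0 -15 0 0 0" --pt "1 0 0 -25 0 0 0" --pt "1 0 0 -40 0 0 0" --pt "1 0 0 -40 0 0 0" --pt "1 0 0 -40 0 0 0" --pt "1 0 0 0 0 0 0" --pt "1 0 0 0 0 0 0" --pt "1 0 0 0 0 0 0" --pt "1 0 0 0 0 0 0"

```text
time: 9.0
ee_pos: [0.5084, -0.3531, 0.1945]
eef_rot: [[-0.991, 0.135, -0.001], [0.135, 0.991, 0.002], [0.001, 0.002, -1.0]]
force: [0.1, 0.0, -0.7]
opening: 0.0088
gripper_force: 88.3
```

```bash
python3 - <<'E'
from h import *
s=env.get_state();print(axes(),s['opening'],s['gripper_force'],s['force'])
im,i=pic('wrist'); a=im[200:400,210:430]
b,_=pic('scene'); b=b[150:330,90:280]
cv2.imwrite('pics/g1.png',np.hstack([cv2.resize(a,(400,364)),cv2.resize(b,(384,364))]))
E
```

```text
(array([ 0.5084, -0.3531,  0.1945]), array([[-0.9908,  0.1354, -0.0012],
       [ 0.1354,  0.9908,  0.0019],
       [ 0.0015,  0.0017, -1.    ]])) 0.008825340084860342 88.31987360492349 [ 0.1306  0.0006 -0.6938]
```

View pics/g1.png

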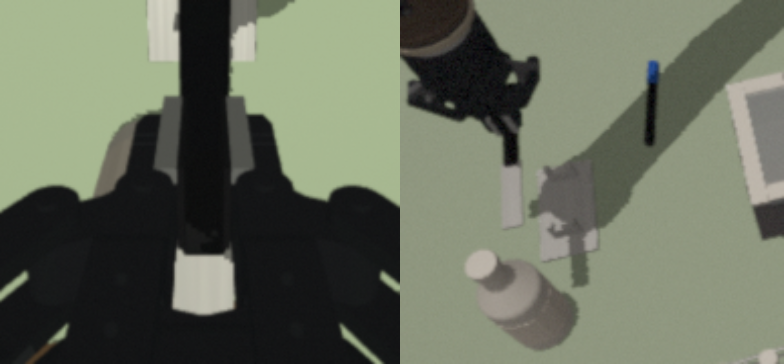

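The spatula is held, with the blade below the hand pointing +x. I check its pitch against the expected tip pixel.

```bash
python3 - <<'E'
from h import *
p,R=axes()
im,i=pic('scene'); H,S,V=cv2.split(cv2.cvtColor(im,cv2.COLOR_BGR2HSV))
o=p-5e-3*R[:,2]; 
for x in(.045,.115): print('expected scene',x,proj(i,o-R[:,0]*x), 'and 10 mm higher',proj(i,o-R[:,0]*x+[0,0,.01]))
m=(V>110)&(S<50); m[:, :130]=0; m[:,160:]=0; m[:220]=0;m[275:]=0
for c,s,ct in blobs(m,60): print(c,s, 'ext rows', ct.reshape(-1,2).min(0),ct.reshape(-1,2).max(0), [ct.reshape(-1,2)[ct.reshape(-1,2)[:,1]==v,0].mean() for v in (ct[:,0,1].min(),ct[:,0,1].max())])
im,i=pic('wrist'); 
print('wrist rear expected',proj(i,o+R[:,0]*.06+[0,0,.006]),proj(i,o+R[:,0]*.06+[0,0,.016]))
V=im.max(2); m=(V<50); m[200:]=0
for c,s,ct in blobs(m,60): print('w',c,s)
# plan
go([(.36,-.02,.1945),-7.5])
E
```

```text
expected scene 0.045 [144.4971 230.8687] and 10 mm higher [142.7   228.627]
expected scene 0.115 [145.1393 260.5037] and 10 mm higher [143.2689 258.473 ]
[144.1138 248.285 ] [ 130  220   30   55 1502] ext rows [130 220] [159 274] [np.float64(144.5), np.float64(144.5)]
wrist rear expected [324.8082 153.764 ] [325.0554 157.7762]
w [440.9827  65.7645] [ 423   15   38  105 1444]
w [567.7341 159.1402] [ 522  119   96   81 6156]
w [322.154 177.05 ] [ 308  155   29   45 1279]
turn [ 0.001 -0.    -0.005] shift [190.9 311.2   0.5]
```

step_arm --pt "1 25 40 0 0 0 0" --pt "1 25 40 0 0 0 0" --pt "1 25 40 0 0 0 0" --pt "1 25 41 0 0 0 0" --pt "1 25 41 0 0 0 0" --pt "1 25 41 0 0 0 0" --pt "1 25 41 17 0 0 0" --pt "1 25 41 17 0 0 0" --pt "1 0 0 0 0 0 0" --pt "1 0 0 0 0 0 0"

```text
time: 10.45
ee_pos: [0.3559, -0.0061, 0.1623]
eef_rot: [[-0.991, 0.135, 0.001], [0.135, 0.991, 0.002], [-0.001, 0.002, -1.0]]
force: [0.0, -0.9, 0.1]
opening: 0.0088
gripper_force: 88.5
```

```bash
python3 - <<'E'
from h import *
p,R=axes(); print(p,R)
go([(.352,-.004,.0897),-7.4])
a,i=pic('scene'); b,j=pic('top'); o=p-4e-3*R[:,2]-R[:,0]*.117; print(proj(i,o),proj(j,o))
wi,_=pic('wrist')
cv2.imwrite('pics/g2.png',np.hstack([cv2.resize(a[140:260,220:350],None,fx=3,fy=3,interpolation=2),cv2.resize(b[160:280,280:410],None,fx=3,fy=3,interpolation=2)]))
E
```

```text
[ 0.3559 -0.0061  0.1623] [[-0.9908  0.1353  0.0012]
 [ 0.1353  0.9908  0.0016]
 [-0.001   0.0017 -1.    ]]
turn [ 0.002  0.001 -0.007] shift [ 4.1  1.6 72.6]
[283.7793 164.0278] [339.5078 229.3212]
```

View pics/g2.png

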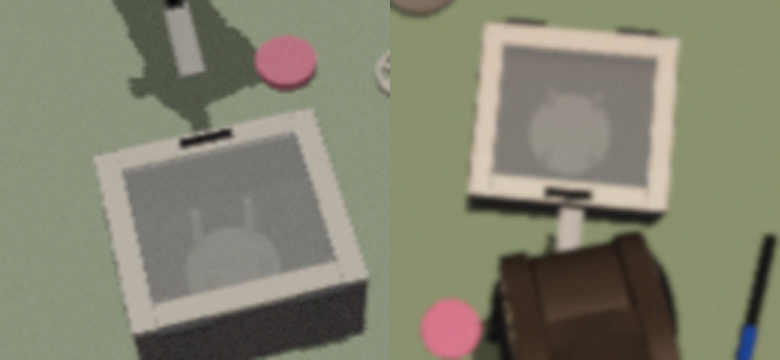

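The scene crop puts the blade tip at the predicted pixel (284,164.5). In the top view it lines up with the bar. I lower to slot height.

step_arm --pt "1 1 0.5 12 0.002 0 -0.007" --pt "1 1 0.5 12 0 0 0" --pt "1 1 0.5 12 0 0 0" --pt "1 0 0 12 0 0 0" --pt "1 0 0 12 0 0 0" --pt "1 0 0 12.5 0 0 0" --pt "1 0 0 0 0 0 0" --pt "1 0 0 0 0 0 0" --pt "1 0 0 0 0 0 0" --pt "1 0 0 0 0 0 0"

```text
time: 11.85
ee_pos: [0.3528, -0.0038, 0.0898]
eef_rot: [[-0.992, 0.128, 0.001], [0.128, 0.992, -0.0], [-0.001, -0.0, -1.0]]
force: [0.3, 0.5, -0.9]
opening: 0.0084
gripper_force: 88.5
```

```bash
python3 - <<'E'
from h import *
p,R=axes(); print(p,R,env.get_state()['force'])
go([(.392,-.009,.0897),-7.4])
a,i=pic('scene'); o=p-4e-3*R[:,2]-R[:,0]*.117; print(proj(i,o))
cv2.imwrite('pics/g3.png',cv2.resize(a[140:260,220:350],None,fx=4,fy=4,interpolation=2))
E
```

```text
[ 0.3528 -0.0038  0.0898] [[-0.9917  0.1282  0.0008]
 [ 0.1282  0.9917 -0.0002]
 [-0.0008 -0.0001 -1.    ]] [ 0.2755  0.4589 -0.9212]
turn [-0.     0.001  0.001] shift [-39.5  -0.1   0.1]
[286.8983 179.8813]
```

Insert slowly.

step_arm --pt "1 -5 0 0 0 0 0" --pt "1 -5 0 0 0 0 0" --pt "1 -5 0 0 0 0 0" --pt "1 -4 0 0 0 0 0" --pt "1 -3 0 0 0 0 0" --pt "1 -3 0 0 0 0 0" --pt "1 0 0 0 0 0 0" --pt "1 0 0 0 0 0 0" --pt "1 0 0 0 0 0 0" --pt "1 0 0 0 0 0 0"

```text
time: 13.15
ee_pos: [0.3773, -0.0072, 0.0895]
eef_rot: [[-0.992, 0.128, 0.0], [0.128, 0.992, -0.001], [-0.0, -0.001, -1.0]]
force: [0.1, -0.5, -0.7]
opening: 0.0088
gripper_force: 88.5
```

step_arm --pt "1 -4 0 0 0 0 0" --pt "1 -4 0 0 0 0 0" --pt "1 -4 0 0 0 0 0" --pt "1 -4 0 0 0 0 0" --pt "1 -2 0 0 0 0 0" --pt "1 0 0 0 0 0 0" --pt "1 0 0 0 0 0 0" --pt "1 0 0 0 0 0 0" --pt "1 0 0 0 0 0 0" --pt "1 0 0 0 0 0 0"

```text
time: 14.4
ee_pos: [0.3952, -0.0095, 0.0895]
eef_rot: [[-0.992, 0.128, 0.0], [0.128, 0.992, -0.001], [-0.0, -0.001, -1.0]]
force: [-0.1, 0.1, -0.5]
opening: 0.0089
gripper_force: 88.5
```

```bash
python3 - <<'E'
from h import *
p,R=axes(); print(p,env.get_state()['force'])
a,i=pic('scene'); b,j=pic('top'); 
cv2.imwrite('pics/g4.png',np.hstack([cv2.resize(a[140:260,220:350],None,fx=3,fy=3,interpolation=2),cv2.resize(b[160:280,280:410],None,fx=3,fy=3,interpolation=2)]))
E
```

```text
[ 0.3952 -0.0095  0.0895] [-0.0783  0.059  -0.5168]
```

View pics/g4.png

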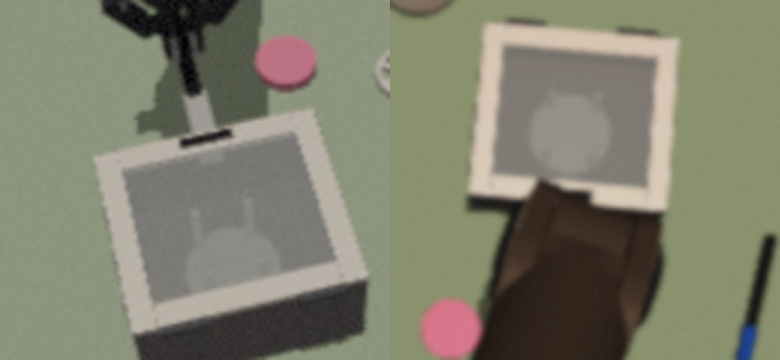

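The blade is in the slot, with its tip seen through the window at (210,157) in the left crop. I lift along the hinge arc.

step_arm --pt "1 0 0 -2 0 0 0" --pt "1 0 0 -2 0 0 0" --pt "1 0 0 -3 0 0 0" --pt "1 0 0 -4 0 0 0" --pt "1 -0.5 0 -5 0 0 0" --pt "1 -0.5 0 -5 0 0 0" --pt "1 -1 0 -6 0 0 0" --pt "1 -1 0 -5 0 0 0" --pt "1 0 0 0 0 0 0" --pt "1 0 0 0 0 0 0"

```text
time: 15.75
ee_pos: [0.3981, -0.0098, 0.1214]
eef_rot: [[-0.992, 0.128, 0.0], [0.128, 0.992, -0.001], [-0.0, -0.001, -1.0]]
force: [-2.1, 1.0, -3.7]
opening: 0.0084
gripper_force: 88.9
```

```bash
python3 - <<'E'
from h import *
p,R=axes(); s=env.get_state(); print(p,s['force'],s['wrist_torque'])
a,i=pic('scene'); b,j=pic('wrist'); 
cv2.imwrite('pics/g5.png',np.hstack([cv2.resize(a[140:260,220:350],None,fx=3,fy=3,interpolation=2)]))
E
```

```text
[ 0.3981 -0.0098  0.1214] [-2.1144  0.9911 -3.6577] [0.0966 0.6773 0.003 ]
```

View pics/g5.png

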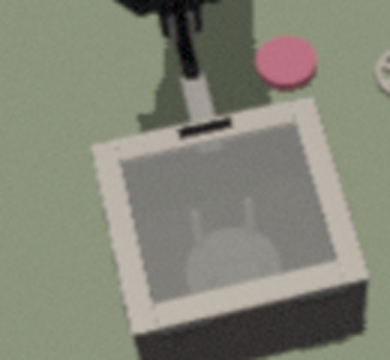

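The lid is rising (its front edge has lifted in view). I continue along the arc.

step_arm --pt "1 -3.5 0 -14 0 0 0" --pt "1 -5 0 -14 0 0 0" --pt "1 -6.5 0 -13 0 0 0" --pt "1 -7.5 0 -12.5 0 0 0" --pt "1 -9 0 -11.5 0 0 0" --pt "1 -10 0 -10.5 0 0 0" --pt "1 -11 0 -9.5 0 0 0" --pt "1 -12 0 -8.5 0 0 0" --pt "1 -12.5 0 -7 0 0 0" --pt "1 -13.5 0 -6 0 0 0"

```text
time: 17.1
ee_pos: [0.4889, -0.0216, 0.2283]
eef_rot: [[-0.992, 0.128, 0.0], [0.128, 0.992, -0.001], [-0.0, -0.001, -1.0]]
force: [-0.7, -0.4, -0.3]
opening: -0.0002
gripper_force: 0.0
```

step_arm --pt "1 -14 0 -4 0 0 0" --pt "1 -14 0 -3 0 0 0" --pt "1 -14 0 -2 0 0 0" --pt "1 -14 0 -1 0 0 0" --pt "1 0 0 0 0 0 0" --pt "1 0 0 0 0 0 0" --pt "1 0 0 0 0 0 0" --pt "1 0 0 0 0 0 0" --pt "1 0 0 0 0 0 0" --pt "1 0 0 0 0 0 0"

```text
time: 18.35
ee_pos: [0.5434, -0.0285, 0.2381]
eef_rot: [[-0.992, 0.128, 0.0], [0.128, 0.992, -0.001], [-0.0, -0.001, -1.0]]
force: [-0.2, 0.2, -0.1]
opening: -0.0003
gripper_force: 0.0
```

```bash
python3 - <<'E'
from h import *
p,R=axes(); s=env.get_state(); print(p,s['force'],s['wrist_torque'])
a,i=pic('scene'); b,j=pic('top'); o=p-4e-3*R[:,2]-R[:,0]*.117; print(o,proj(i,o),proj(j,o))
cv2.imwrite('pics/g6.png',np.hstack([cv2.resize(a[100:280,190:385],None,fx=2,fy=2,interpolation=2),cv2.resize(b[100:280,245:440],None,fx=2,fy=2,interpolation=2)]))
E
```

```text
[ 0.5434 -0.0285  0.2381] [-0.1772  0.1525 -0.0596] [0.0398 0.04   0.0629]
[ 0.6595 -0.0435  0.2421] [300.8466 212.5031] [346.4675 154.3931]
```

View pics/g6.png

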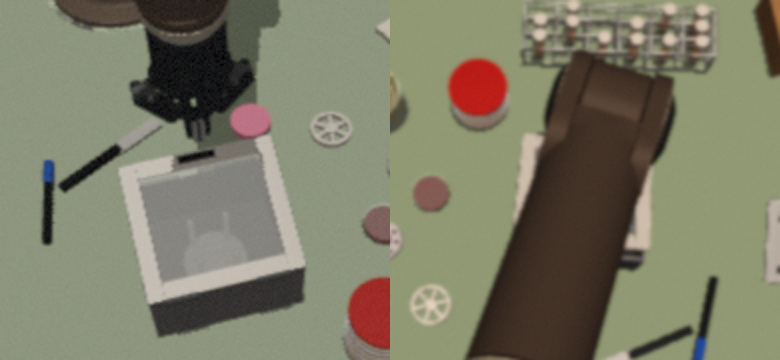

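The spatula slipped out. It now lies on the bench in front of the box, at about (221,193) to (270,161) in the scene view. The lid has stayed ajar and the pen has not moved. I back off and measure.

step_arm --pt "0 15 0 -10 0 0 0" --pt "0 15 0 -10 0 0 0" --pt "0 15 0 -10 0 0 0" --pt "0 15 0 -10 0 0 0" --pt "0 15 0 -10 0 0 0" --pt "0 15 0 -10 0 0 0" --pt "0 15 0 0 0 0 0" --pt "0 10 0 0 0 0 0" --pt "0 0 0 0 0 0 0" --pt "0 0 0 0 0 0 0"

```text
time: 19.7
ee_pos: [0.4298, -0.0138, 0.2981]
eef_rot: [[-0.992, 0.129, 0.001], [0.129, 0.992, -0.001], [-0.001, -0.0, -1.0]]
force: [0.3, 0.3, 0.4]
opening: 0.0856
gripper_force: 0.0
```

```bash
python3 - <<'E'
from h import *
p,R=axes(); print(p)
P={}
for n in('wrist','scene'):
    im,i=pic(n,n+'7'); P[n]=i
    H,S,V=cv2.split(cv2.cvtColor(im,cv2.COLOR_BGR2HSV))
    for c,s,ct in blobs(V<60,30,4000):
        q=onz(i,c,.01)
        if .2<q[0]<.62 and -.4<q[1]<.2:
            f=cv2.fitLine(ct,cv2.DIST_L2,0,.01,.01).ravel(); e=ct.reshape(-1,2); t=(e-f[2:])@f[:2]
            A=onz(i,f[2:]+t.max()*f[:2],.009); B=onz(i,f[2:]+t.min()*f[:2],.009); d=A-B
            print(n,c,s,q,'ends',A[:2],B[:2],np.linalg.norm(d),np.degrees(np.arctan2(d[1],d[0])))
E
```

```text
[ 0.4298 -0.0138  0.2981]
wrist [221.2731 124.8656] [189 104  65  43 692] [ 0.3632 -0.146   0.01  ] ends [ 0.345  -0.0993] [ 0.3823 -0.1954] 0.10308794099126921 111.21408282933797
wrist [178.7086 166.2036] [174 135  10  65 604] [ 0.4117 -0.22    0.01  ] ends [ 0.4601 -0.2338] [ 0.3691 -0.2086] 0.09451245585083723 -15.469221115302458
wrist [321.3056 208.7585] [ 246  197  151   24 3027] [ 0.5022 -0.0254  0.01  ] ends [0.5165 0.0859] [ 0.4904 -0.1386] 0.22608640009453296 83.36491585474683
wrist [386.1014 233.8547] [377 225  19  19 296] [0.5559 0.0686 0.01  ] ends [0.5429 0.0813] [0.5699 0.0564] 0.0367071514249028 137.40351769452917
wrist [257.0895 235.1821] [248 226  20  19 313] [ 0.5326 -0.1296  0.01  ] ends [ 0.5461 -0.1171] [ 0.5199 -0.1431] 0.03695502042136593 44.67082261419347
wrist [321.1675 254.6316] [301 252  41   6 209] [ 0.5787 -0.0356  0.01  ] ends [ 0.5823 -0.0042] [ 0.5762 -0.0676] 0.06366119495796307 84.48690327364343
scene [234.7312 183.6188] [220 173  30  23 160] [ 0.3668 -0.147   0.01  ] ends [ 0.3478 -0.0998] [ 0.3841 -0.1933] 0.10023931378919486 111.21884342476734
scene [213.4496 206.0465] [211 191   6  31 129] [ 0.4172 -0.2214  0.01  ] ends [ 0.368  -0.2087] [ 0.4626 -0.2335] 0.09771828031160239 165.3098634404634
```

View pics/wrist7.png

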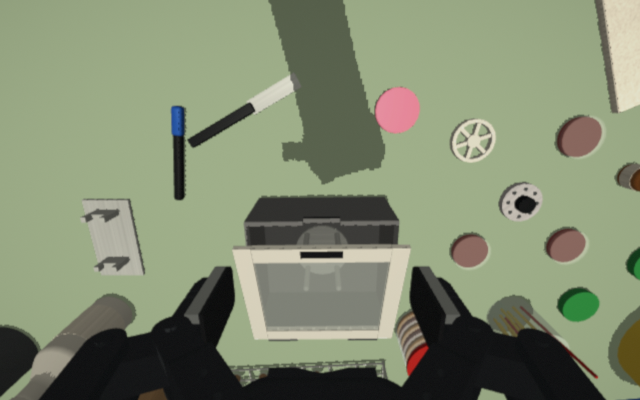

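Wrist view: the lid is well ajar with its bar at (321,255), and the spatula handle runs from (190,143) to (252,105), blade tip at (297,80). The empty rest is at (112,237). I compute the lid angle and the pick.

```bash
python3 - <<'E'
from h import *
from scipy.optimize import brentq
i=viewer.camera_info('wrist'); o,d=ray(i,(321.2,254.6))
y=np.radians(-7.4); D=np.array([np.cos(y),np.sin(y),0]); hg=np.array([.486,-.0215,.098])+.170*D
# point on lid outer face: r=163 from hinge, 7 above
for r in(.160,.163):
    f=lambda th: (lambda P: np.linalg.norm(np.cross(P-o,d)))(hg-D*(r*np.cos(th)-.007*np.sin(th))+np.array([0,0,r*np.sin(th)+.007*np.cos(th)]))
    ts=np.linspace(0,1.7,400); e=[f(t) for t in ts]; print('lid angle',ts[np.argmin(e)],min(e))
print('q',env.get_state()['q'])
go([(.362,-.140,.12),111],[(.362,-.140,.017),111])
go([(.362,-.140,.12),-69])
E
```

```text
lid angle 0.2897243107769424 0.0019491585717473314
lid angle 0.3067669172932331 0.001934757853268758
q [-1.2289 -0.1073  1.103   1.9744  0.1039  1.2175  1.2771]
turn [-0.001 -0.001 -2.067] shift [ 93.4 108.4 178. ]
turn [0. 0. 0.] shift [  0.   0. 103.]
turn [-0.001  0.001  1.075] shift [ -93.4 -108.4  178. ]
```

step_arm --pt "0 0 0 0 0 0 -0.18" --pt "0 0 0 0 0 0 -0.18" --pt "0 0 0 0 0 0 -0.18" --pt "0 0 0 0 0 0 -0.18" --pt "0 0 0 0 0 0 -0.18" --pt "0 0 0 0 0 0 -0.18" --pt "0 0 0 0 0 0 -0.18" --pt "0 0 0 0 0 0 -0.18" --pt "0 0 0 0 0 0 -0.18" --pt "0 0 0 0 0 0 -0.18"

```text
time: 21.05
ee_pos: [0.4295, -0.0128, 0.298]
eef_rot: [[0.099, -0.995, 0.001], [-0.995, -0.099, -0.004], [0.004, -0.0, -1.0]]
force: [-0.4, -0.5, 0.6]
opening: 0.0852
gripper_force: 0.0
```

step_arm --pt "0 0 0 0 0 0 -0.14" --pt "0 0 0 0 0 0 -0.127" --pt "0 19 21.5 35 0 0 0" --pt "0 19 21.5 35 0 0 0" --pt "0 19 21.5 36 0 0 0" --pt "0 18 22 36 0 0 0" --pt "0 18 22 36 0 0 0" --pt "0 0 0 0 0 0 0" --pt "0 0 0 0 0 0 0" --pt "0 0 0 0 0 0 0"

```text
time: 22.3
ee_pos: [0.339, -0.0707, 0.116]
eef_rot: [[0.268, -0.963, 0.041], [-0.957, -0.271, -0.107], [0.114, -0.01, -0.993]]
force: [0.9, -0.0, 0.7]
opening: 0.0854
gripper_force: 0.0
```

```bash
python3 - <<'E'
from h import *
p,R=axes(); print(p,R,env.get_state()['q'])
im,i=pic('wrist'); V=im.max(2)
for c,s,ct in blobs(V<50,100,6000):
    f=cv2.fitLine(ct,cv2.DIST_L2,0,.01,.01).ravel(); e=ct.reshape(-1,2); t=(e-f[2:])@f[:2]
    A=onz(i,f[2:]+t.max()*f[:2],.011); B=onz(i,f[2:]+t.min()*f[:2],.011); d=A-B
    print(c,s[2:],'ends',A[:2],B[:2],np.linalg.norm(d),np.degrees(np.arctan2(d[1],d[0])))
go([(.362,-.140,.0175),111])
E
```

```text
[ 0.339  -0.0707  0.116 ] [[ 0.2677 -0.9626  0.0407]
 [-0.9567 -0.2706 -0.1073]
 [ 0.1143 -0.0102 -0.9934]] [-1.5832 -0.2919  1.4407  2.4326  0.5715  0.8078  2.8576]
[301.8345  19.65  ] [  81   49 1317] ends [ 0.3676 -0.2093] [ 0.432  -0.2236] 0.06597040837745716 167.53038967458076
[12.3235 50.3824] [ 28  12 102] ends [ 0.6008 -0.1332] [ 0.6226 -0.1335] 0.02185840352442796 179.3992559839423
[34.9467 65.0027] [ 83  27 375] ends [ 0.5566 -0.1283] [ 0.6226 -0.1266] 0.06609104002237308 -178.5188491060421
[326.3015 121.4774] [ 13 129 199] ends [ 0.3405 -0.1015] [ 0.3758 -0.1967] 0.10155476376314707 110.39582037654131
[313.6888 125.6735] [ 18 126 196] ends [ 0.3494 -0.0982] [ 0.3864 -0.1914] 0.10026269069158045 111.66304006051652
[98.3565 91.5696] [ 67  16 230] ends [ 0.5129 -0.1232] [ 0.566  -0.1189] 0.05329251343057703 -175.4295082847717
[ 16.7978 327.2609] [  43  102 2334] ends [0.5784 0.1607] [0.5993 0.0529] 0.10975750751482391 100.9939489886398
turn [-0.005 -0.115 -0.093] shift [73.1  3.2 98.4]
```

The last joint hit its limit that way, so I go up and use the half-turned grasp (yaw -69).

```bash
python3 - <<'E'
from h import *
go([(.42,-.10,.26),100])
E
```

```text
turn [-0.016 -0.114  0.099] shift [  43.1  -74.9 -144.1]
```

step_arm --pt "0 0 0 -30 0 0 0.1" --pt "0 0 0 -30 0 0 0" --pt "0 14 -25 -30 -0.005 -0.04 0" --pt "0 14 -25 -27 -0.005 -0.04 0" --pt "0 14 -25 -27 -0.005 -0.034 0" --pt "0 0 0 0 0 0 0.18" --pt "0 0 0 0 0 0 0.18" --pt "0 0 0 0 0 0 0.18" --pt "0 0 0 0 0 0 0.18" --pt "0 0 0 0 0 0 0.18"

```text
time: 23.6
ee_pos: [0.4128, -0.041, 0.2504]
eef_rot: [[-0.702, -0.711, 0.019], [-0.711, 0.7, -0.063], [0.032, -0.058, -0.998]]
force: [0.7, 0.6, 0.4]
opening: 0.085
gripper_force: 0.0
```

step_arm --pt "0 0 0 0 0 0 0.18" --pt "0 0 0 0 0 0 0.18" --pt "0 0 0 0 0 0 0.18" --pt "0 0 0 0 0 0 0.18" --pt "0 0 0 0 0 0 0.18" --pt "0 0 0 0 0 0 0.18" --pt "0 0 0 0 0 0 0.18" --pt "0 0 0 0 0 0 0.18" --pt "0 0 0 0 0 0 0.18" --pt "0 0 0 0 0 0 0.18"

```text
time: 24.85
ee_pos: [0.4128, -0.041, 0.2504]
eef_rot: [[-0.533, 0.846, 0.019], [0.844, 0.533, -0.063], [-0.063, -0.018, -0.998]]
force: [0.2, 0.2, 0.1]
opening: 0.0855
gripper_force: 0.0
```

```bash
python3 - <<'E'
from h import *
p,R=axes(); print(p,R,env.get_state()['q'])
go([(.362,-.140,.12),-69],[(.362,-.140,.0175),-69])
E
```

```text
[ 0.4128 -0.041   0.2504] [[-0.5333  0.8457  0.0189]
 [ 0.8435  0.5334 -0.063 ]
 [-0.0634 -0.0176 -0.9978]] [-1.0058 -0.0691  0.9173  2.09    0.135   1.0841  0.4113]
turn [-0.011  0.065  0.197] shift [-74.2 -82.9 130.4]
turn [0. 0. 0.] shift [  0.    0.  102.5]
```

step_arm --pt "0 0 0 0 -0.011 0.065 0.1" --pt "0 0 0 0 0 0 0.097" --pt "0 -25 -28 40 0 0 0" --pt "0 -25 -28 45 0 0 0" --pt "0 -25 -27 45 0 0 0" --pt "0 0 0 0 0 0 0" --pt "0 0 0 0 0 0 0" --pt "0 0 0 0 0 0 0" --pt "0 0 0 0 0 0 0" --pt "0 0 0 0 0 0 0"

```text
time: 26.1
ee_pos: [0.3629, -0.1398, 0.1216]
eef_rot: [[-0.366, 0.931, -0.003], [0.931, 0.366, 0.0], [0.001, -0.002, -1.0]]
force: [-0.6, 0.3, 0.1]
opening: 0.0851
gripper_force: 0.0
```

```bash
python3 - <<'E'
from h import *
p,R=axes(); print(p,R,env.get_state()['q'])
go([(.361,-.140,.018),-69])
E
```

```text
[ 0.3629 -0.1398  0.1216] [[-0.3658  0.9307 -0.0025]
 [ 0.9307  0.3658  0.    ]
 [ 0.001  -0.0023 -1.    ]] [-0.6774  0.2293  1.071   2.2908 -0.2914  0.7633  0.9707]
turn [-0.002 -0.001  0.008] shift [  0.4  -1.8 103.6]
```

step_arm --pt "0 0 -1.8 35 0 0 0" --pt "0 0 0 35 0 0 0" --pt "0 0 0 22 0 0 0" --pt "0 0 0 11 0 0 0" --pt "0 0 0 0 0 0 0" --pt "1 0 0 0 0 0 0" --pt "1 0 0 0 0 0 0" --pt "1 0 0 0 0 0 0" --pt "1 0 0 0 0 0 0" --pt "1 0 0 0 0 0 0" --newtons 120

```text
time: 27.35
ee_pos: [0.3601, -0.1413, 0.0182]
eef_rot: [[-0.364, 0.931, -0.004], [0.931, 0.364, -0.001], [0.001, -0.004, -1.0]]
force: [0.1, -0.1, -0.1]
opening: -0.0001
gripper_force: 0.0
```

step_arm --pt "1 0 0 0 0 0 0" --pt "1 0 0 0 0 0 0" --pt "1 0 0 -5 0 0 0" --pt "1 0 0 -20 0 0 0" --pt "1 0 0 -30 0 0 0" --pt "1 0 0 -30 0 0 0" --pt "1 0 0 -30 0 0 0" --pt "1 0 0 -30 0 0 0" --pt "1 0 0 -20 0 0 0" --pt "1 0 0 0 0 0 0"

```text
time: 28.6
ee_pos: [0.3617, -0.1407, 0.184]
eef_rot: [[-0.365, 0.931, -0.001], [0.931, 0.365, 0.002], [0.002, -0.0, -1.0]]
force: [-0.1, 0.4, 0.5]
opening: -0.0004
gripper_force: 0.0
```

```bash
python3 - <<'E'
from h import *
s=env.get_state();p,R=axes(); print(p,R,s['q'],s['opening'],s['gripper_force'])
im,i=pic('scene','s8'); o=p-R[:,2]*(-.005)
H,S,V=cv2.split(cv2.cvtColor(im,cv2.COLOR_BGR2HSV))
print('tip/rear expected',proj(i,o+R[:,0]*.115),proj(i,o-R[:,0]*.06))
q=proj(i,o).astype(int); x0=max(0,q[0]-65);y0=max(0,q[1]-60)
cv2.imwrite('pics/g8.png',cv2.resize(im[y0:y0+120,x0:x0+130],None,fx=4,fy=4,interpolation=2)); print(x0,y0)
E
```

```text
[ 0.3617 -0.1407  0.184 ] [[-0.3654  0.9308 -0.0009]
 [ 0.9308  0.3654  0.0021]
 [ 0.0022 -0.0001 -1.    ]] [-0.9518  0.0062  1.2556  2.2237 -0.0095  0.9174  0.6837] -0.00035031821001535994 0.0
tip/rear expected [259.9132 119.0521] [204.0409 155.8166]
158 82
```

View pics/g8.png

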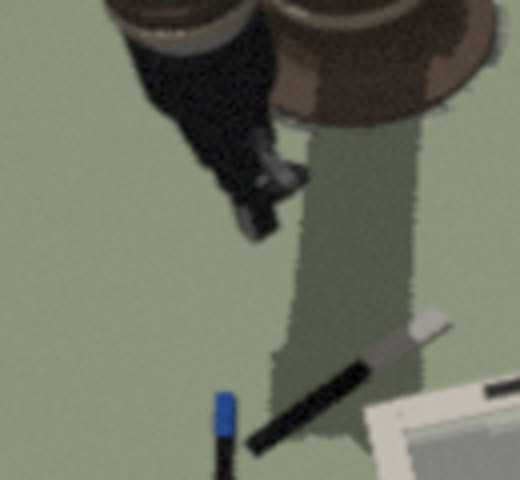

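The grasp closed on nothing and the spatula lies unchanged, from (220,194) to (270,162), so the fingertips are higher than I assumed. I check the tip depth numerically from the wrist pictures.

```bash
python3 - <<'E'
from h import *
s=env.get_state();p,R=axes(); i=viewer.camera_info('wrist')
print('cam in tool',R.T@(i['position']-p)*1000,'axes',R.T@i['attitude'])
for z in(-13,-6,0,7,14): print(z,[proj(i,p+R@np.array([x,y,z])/1000).round(0).tolist() for x,y in((11,-42.7),(-11,-42.7),(11,42.7),(11,0),(-11,0))])
im=cv2.imread('pics/w1.png'); g=cv2.cvtColor(im,cv2.COLOR_BGR2GRAY)
for v in range(262,330,4): print(v,g[v,196:240:2])
n,_=pic('wrist','w8'); g=cv2.cvtColor(n,cv2.COLOR_BGR2GRAY)
print('shut'); 
for v in range(215,330,5): print(v,g[v,296:348:3])
E
```

```text
cam in tool [  82.6001   -0.4796 -150.2276] axes [[ 0.0003 -0.9456 -0.3254]
 [ 1.      0.0001  0.0004]
 [-0.0004 -0.3254  0.9456]]
-13 [[236.0, 252.0], [240.0, 290.0], [409.0, 252.0], [323.0, 252.0], [323.0, 290.0]]
-6 [[240.0, 245.0], [243.0, 282.0], [405.0, 245.0], [323.0, 245.0], [323.0, 282.0]]
0 [[243.0, 240.0], [246.0, 276.0], [403.0, 240.0], [323.0, 240.0], [322.0, 276.0]]
7 [[246.0, 235.0], [249.0, 270.0], [399.0, 235.0], [322.0, 235.0], [322.0, 270.0]]
14 [[248.0, 230.0], [251.0, 264.0], [397.0, 230.0], [322.0, 230.0], [322.0, 264.0]]
262 [163 163 163 163 163 163 163 163 163 163 163 163 163 163 163 163 163 163
 163 163 163 162]
266 [163 162 162 163 163 163 163 162 163 148 119 115 115 114 114 101  98 105
 160 163 163 163]
270 [163 163 163 162 163 163 163 161 121  76  75  75  75  73  31  16  15  11
 100 162 163 162]
274 [162 163 163 162 162 162 160 102  75  75  75  74  68  24  17  13  14  13
  64 160 163 163]
278 [163 161 139  60  37  44  73  75  73  74  74  64  21  16  15  13  14  12
  45 156 163 163]
282 [ 93  25  18  19  44  73  75  74  75  75  57  17  15  13  12  13  12  1
[... 1965 characters left out ...]
 85 85 84 24 22 22 21]
275 [23 24 22 24 83 85 84 81 19 18 73 84 83 85 30 24 23 23]
280 [22 24 24 28 84 85 84 82 18 19 73 84 85 85 38 23 22 24]
285 [23 22 22 32 84 84 84 81 19 21 72 85 84 85 51 22 23 22]
290 [23 23 23 44 85 84 85 82 18 20 70 84 84 85 63 22 22 22]
295 [ 22  22  21  22  23  42  97 100  23  25  88 102  61  23  23  22  21  23]
300 [23 22 22 23 22 22 23 81 23 25 77 25 23 22 23 22 21 23]
305 [24 26 25 23 22 21 22 21 25 25 23 21 20 21 22 25 25 24]
310 [21 22 21 22 22 23 24 20 24 26 23 21 22 21 23 23 22 23]
315 [21 21 23 23 23 23 21 20 24 24 22 19 21 21 20 22 24 22]
320 [22 20 21 22 21 21 19 23 23 25 21 21 23 23 21 21 23 21]
325 [22 22 22 24 23 21 21 22 25 24 20 21 23 21 22 20 23 24]
```

The shut tips appear about 13 mm behind the reported TCP rather than ahead. I settle it by touching the bench gently at a free spot.

step_arm --pt "1 0 17 0 0 0 0" --pt "1 0 18 0 0 0 0" --pt "1 0 0 45 0 0 0" --pt "1 0 0 45 0 0 0" --pt "1 0 0 40 0 0 0" --pt "1 0 0 14 0 0 0" --pt "1 0 0 8 0 0 0" --pt "1 0 0 4 0 0 0" --pt "1 0 0 0 0 0 0" --pt "1 0 0 0 0 0 0"

```text
time: 29.95
ee_pos: [0.3931, -0.1285, 0.0274]
eef_rot: [[-0.364, 0.931, -0.003], [0.931, 0.364, -0.001], [0.0, -0.003, -1.0]]
force: [-0.7, 0.2, 0.5]
opening: -0.0003
gripper_force: 0.0
```

step_arm --pt "1 0 0 1 0 0 0" --pt "1 0 0 1 0 0 0" --pt "1 0 0 1 0 0 0" --pt "1 0 0 1 0 0 0" --pt "1 0 0 1 0 0 0" --pt "1 0 0 1 0 0 0" --pt "1 0 0 1 0 0 0" --pt "1 0 0 1 0 0 0" --pt "1 0 0 0 0 0 0" --pt "1 0 0 0 0 0 0"

```text
time: 31.2
ee_pos: [0.3927, -0.1286, 0.019]
eef_rot: [[-0.364, 0.931, -0.004], [0.931, 0.364, -0.001], [0.001, -0.004, -1.0]]
force: [-0.1, -0.2, -0.2]
opening: 0.0001
gripper_force: 0.0
```

step_arm --pt "1 0 0 1 0 0 0" --pt "1 0 0 1 0 0 0" --pt "1 0 0 1 0 0 0" --pt "1 0 0 1 0 0 0" --pt "1 0 0 1 0 0 0" --pt "1 0 0 1 0 0 0" --pt "1 0 0 1 0 0 0" --pt "1 0 0 0 0 0 0" --pt "1 0 0 0 0 0 0" --pt "1 0 0 0 0 0 0"

```text
time: 32.45
ee_pos: [0.3927, -0.1286, 0.012]
eef_rot: [[-0.364, 0.931, -0.004], [0.931, 0.364, -0.001], [0.001, -0.004, -1.0]]
force: [-0.6, -0.5, -0.4]
opening: -0.0
gripper_force: 0.0
```

step_arm --pt "1 0 0 1 0 0 0" --pt "1 0 0 1 0 0 0" --pt "1 0 0 1 0 0 0" --pt "1 0 0 1 0 0 0" --pt "1 0 0 1 0 0 0" --pt "1 0 0 0 0 0 0" --pt "1 0 0 0 0 0 0" --pt "1 0 0 0 0 0 0" --pt "1 0 0 0 0 0 0" --pt "1 0 0 0 0 0 0"

```text
time: 33.7
ee_pos: [0.3926, -0.1286, 0.007]
eef_rot: [[-0.364, 0.931, -0.004], [0.931, 0.364, -0.001], [0.001, -0.004, -1.0]]
force: [-0.0, 0.5, -0.0]
opening: -0.0001
gripper_force: 0.0
```

step_arm --pt "1 0 0 1 0 0 0" --pt "1 0 0 1 0 0 0" --pt "1 0 0 1 0 0 0" --pt "1 0 0 1 0 0 0" --pt "1 0 0 1 0 0 0" --pt "1 0 0 1 0 0 0" --pt "1 0 0 0 0 0 0" --pt "1 0 0 0 0 0 0" --pt "1 0 0 0 0 0 0" --pt "1 0 0 0 0 0 0"

```text
time: 34.95
ee_pos: [0.3926, -0.1286, 0.001]
eef_rot: [[-0.364, 0.931, -0.004], [0.931, 0.364, -0.001], [0.001, -0.004, -1.0]]
force: [0.3, -0.1, 0.7]
opening: 0.0
gripper_force: 0.0
```

step_arm --pt "1 0 0 1 0 0 0" --pt "1 0 0 1 0 0 0" --pt "1 0 0 1 0 0 0" --pt "1 0 0 1 0 0 0" --pt "1 0 0 0 0 0 0" --pt "1 0 0 0 0 0 0" --pt "1 0 0 0 0 0 0" --pt "1 0 0 0 0 0 0" --pt "1 0 0 0 0 0 0" --pt "1 0 0 0 0 0 0"

```text
time: 36.2
ee_pos: [0.3926, -0.1286, -0.003]
eef_rot: [[-0.364, 0.931, -0.004], [0.931, 0.364, -0.001], [0.001, -0.004, -1.0]]
force: [0.2, 0.1, 0.1]
opening: 0.0002
gripper_force: 0.0
```

step_arm --pt "1 0 0 1 0 0 0" --pt "1 0 0 0 0 0 0" --pt "1 0 0 1 0 0 0" --pt "1 0 0 0 0 0 0" --pt "1 0 0 1 0 0 0" --pt "1 0 0 0 0 0 0" --pt "1 0 0 0 0 0 0" --pt "1 0 0 0 0 0 0" --pt "1 0 0 0 0 0 0" --pt "1 0 0 0 0 0 0"

```text
time: 37.45
ee_pos: [0.3926, -0.1286, -0.006]
eef_rot: [[-0.364, 0.931, -0.004], [0.931, 0.364, -0.001], [0.001, -0.004, -1.0]]
force: [-0.4, -0.3, -0.2]
opening: 0.0002
gripper_force: 0.0
```

step_arm --pt "1 0 0 1 0 0 0" --pt "1 0 0 0 0 0 0" --pt "1 0 0 1 0 0 0" --pt "1 0 0 0 0 0 0" --pt "1 0 0 0 0 0 0" --pt "1 0 0 0 0 0 0" --pt "1 0 0 0 0 0 0" --pt "1 0 0 0 0 0 0" --pt "1 0 0 0 0 0 0" --pt "1 0 0 0 0 0 0"

```text
time: 38.7
ee_pos: [0.3926, -0.1286, -0.0076]
eef_rot: [[-0.364, 0.931, -0.004], [0.931, 0.364, -0.0], [0.001, -0.003, -1.0]]
force: [-2.0, 0.9, 11.8]
opening: -0.0
gripper_force: 5.7
```

Contact comes at a TCP reading of -7.5 mm. The shut fingertips are really 7.5 mm behind the reported TCP, so the grasp point is about 26.5 mm behind it. With that corrected, I pick the spatula.

step_arm --pt "1 0 0 -20 0 0 0" --pt "0 0 0 -30 0 0 0" --pt "0 1 -17 0 0 0 0" --pt "0 0 -17 0 0 0 0" --pt "0 0 0 0 0 0 0" --pt "0 0 0 0 0 0 0" --pt "0 0 0 20 0 0 0" --pt "0 0 0 18 0 0 0" --pt "0 0 0 10.5 0 0 0" --pt "0 0 0 0 0 0 0"

```text
time: 39.95
ee_pos: [0.3603, -0.1401, -0.0071]
eef_rot: [[-0.364, 0.931, -0.006], [0.931, 0.364, -0.001], [0.001, -0.006, -1.0]]
force: [-0.1, -0.3, -0.9]
opening: 0.0853
gripper_force: 0.0
```

step_arm --pt "1 0 0 0 0 0 0" --pt "1 0 0 0 0 0 0" --pt "1 0 0 0 0 0 0" --pt "1 0 0 0 0 0 0" --pt "1 0 0 0 0 0 0" --pt "1 0 0 0 0 0 0" --pt "1 0 0 0 0 0 0" --pt "1 0 0 0 0 0 0" --pt "1 0 0 0 0 0 0" --pt "1 0 0 0 0 0 0" --newtons 100

```text
time: 41.2
ee_pos: [0.3607, -0.1399, -0.0059]
eef_rot: [[-0.364, 0.931, -0.003], [0.931, 0.364, -0.0], [0.001, -0.003, -1.0]]
force: [-1.7, 1.4, 14.1]
opening: 0.0108
gripper_force: 98.1
```

step_arm --pt "1 0 0 -10 0 0 0" --pt "1 0 0 -30 0 0 0" --pt "1 0 0 -40 0 0 0" --pt "1 0 0 -40 0 0 0" --pt "1 0 0 -40 0 0 0" --pt "1 0 0 0 0 0 0.1" --pt "1 0 0 0 0 0 0.15" --pt "1 0 0 0 0 0 0.18" --pt "1 0 0 0 0 0 0.18" --pt "1 0 0 0 0 0 0.18"

```text
time: 42.45
ee_pos: [0.3609, -0.1397, 0.1535]
eef_rot: [[0.411, 0.912, -0.004], [0.912, -0.411, -0.0], [-0.002, -0.004, -1.0]]
force: [-0.8, 0.1, -1.0]
opening: 0.0105
gripper_force: 98.6
```

```bash
python3 - <<'E'
from h import *
s=env.get_state();p,R=axes(); print(p,R,s['q'],s['opening'],s['gripper_force'])
for n in('top','scene'):
    im,i=pic(n,n+'9'); H,S,V=cv2.split(cv2.cvtColor(im,cv2.COLOR_BGR2HSV))
    m=(S<45)&(V>95)
    for c,s,ct in blobs(m,200,3000):
        if abs(onz(i,c,.006)[:2]-[.505,-.35]).max()<.05:
            w=np.array([onz(i,q,.006)[:2] for q in cv2.convexHull(ct).reshape(-1,2).astype(float)],np.float32); r=cv2.minAreaRect(w*1000); print(n,'rest',r,onz(i,c,.006))
    m=((H<12)|(H>165))&(S>40)&(S<140)&(V>50)&(V<150)
    for c,s,ct in blobs(m,100,600): print('red',onz(i,c,.012))
go([(.42,-.2,.15),172.3],[(.5085,-.3535,.08),172.3],[(.5085,-.3535,.021),172.3])
E
```

```text
[ 0.3609 -0.1397  0.1535] [[ 0.4107  0.9118 -0.0044]
 [ 0.9118 -0.4107 -0.0005]
 [-0.0023 -0.0038 -1.    ]] [-0.9533  0.2592  1.4167  2.2631 -0.3345  0.8699  0.2564] 0.010530634536955017 98.59021425247192
top rest ((511.6468505859375, -355.5421142578125), (74.42977905273438, 133.5237579345703), 82.43197631835938) [ 0.5108 -0.3554  0.006 ]
red [0.6116 0.3469 0.012 ]
red [0.6026 0.1975 0.012 ]
red [0.4754 0.3461 0.012 ]
red [0.4811 0.3451 0.012 ]
red [0.6178 0.3456 0.012 ]
red [0.6079 0.1964 0.012 ]
turn [-0.002  0.005  1.286] shift [66.7 51.8  3.5]
turn [0. 0. 0.] shift [108.3 140.3  70. ]
turn [0. 0. 0.] shift [ 0.  0. 59.]
```

step_arm --pt "1 10 5 0 0 0 0.16" --pt "1 10 5 0 0 0 0.16" --pt "1 10 5 0 0 0 0.16" --pt "1 10 5 0 0 0 0.16" --pt "1 10 5 0 0 0 0.16" --pt "1 10 5 0 0 0 0.16" --pt "1 10 5 0 0 0 0.16" --pt "1 0 0 0 0 0 0.16" --pt "1 0 0 0 0 0 0" --pt "1 0 0 0 0 0 0"

```text
time: 43.8
ee_pos: [0.4337, -0.1243, 0.1533]
eef_rot: [[0.993, -0.121, -0.004], [-0.121, -0.993, -0.0], [-0.004, 0.001, -1.0]]
force: [0.0, 1.0, -1.0]
opening: 0.0109
gripper_force: 98.6
```

```bash
python3 - <<'E'
from h import *
s=env.get_state();p,R=axes(); print(p,R,s['q'],s['opening'],s['gripper_force'])
go([(.509,-.354,.10),172.3])
E
```

```text
[ 0.4337 -0.1243  0.1533] [[ 0.9926 -0.1211 -0.0042]
 [-0.1211 -0.9926 -0.0005]
 [-0.0041  0.001  -1.    ]] [-0.863   0.5692  1.4265  2.1304 -0.6662  1.0345 -0.7711] 0.010875250490457898 98.59095454216003
turn [0.001 0.004 0.013] shift [105.4 217.5  53.3]
```

step_arm --pt "1 10 43 0 0.001 0.004 0.013" --pt "1 20 43 0 0 0 0" --pt "1 25 44 10 0 0 0" --pt "1 25 44 20 0 0 0" --pt "1 25 44 23 0 0 0" --pt "1 0 0 0 0 0 0" --pt "1 0 0 0 0 0 0" --pt "1 0 0 0 0 0 0" --pt "1 0 0 0 0 0 0" --pt "1 0 0 0 0 0 0"

```text
time: 45.05
ee_pos: [0.5086, -0.354, 0.1008]
eef_rot: [[0.991, -0.137, 0.001], [-0.137, -0.991, -0.0], [0.001, 0.0, -1.0]]
force: [0.0, 0.0, -0.6]
opening: 0.0108
gripper_force: 98.6
```

```bash
python3 - <<'E'
from h import *
s=env.get_state();p,R=axes(); print(p,R,s['q'],s['opening'],s['gripper_force'])
go([(.509,-.354,.021),172.3])
im,i=pic('wrist','w10')
o=p-R[:,2]*.012
print('rear,front,tip exp',[proj(i,o+R[:,0]*x+[0,0,z]).round(1) for x,z in((-.06,.006),(.045,.006),(.115,.0015))])
H,S,V=cv2.split(cv2.cvtColor(im,cv2.COLOR_BGR2HSV))
for v in range(0,250,8): print(v, V[v,290:350:5])
E
```

```text
[ 0.5086 -0.354   0.1008] [[ 0.9905 -0.1375  0.0008]
 [-0.1375 -0.9905 -0.0003]
 [ 0.0008  0.0002 -1.    ]] [-0.155   0.7848  1.0772  1.7783 -0.7853  1.077  -0.5012] 0.010825889058888667 98.64073634147644
turn [ 0.    -0.001 -0.004] shift [ 0.4 -0.  79.8]
rear,front,tip exp [array([319.3, 373.3]), array([318.8, 191.5]), array([318.4,  13.6])]
0 [175 175 175 174 175 173  98  94  94 117  89  89]
8 [175 176 176 176 176 171  99  96  94  95 105  90]
16 [176 184 214 218 216 217 221 218 216 213 215 215]
24 [177 180 215 219 217 218 222 219 218 215 215 217]
32 [177 180 216 220 218 219 223 220 219 216 217 219]
40 [177 179 217 221 219 220 224 221 220 218 218 218]
48 [178 180 218 222 220 220 225 221 220 219 219 219]
56 [179 180 219 222 221 221 226 222 221 219 220 217]
64 [179 179 219 223 221 221 226 223 222 220 220 219]
72 [180 179 219 222 221 221 225 222 222 219 220 219]
80 [179 179 219 222 221 221 226 222 221 220 220 219]
88 [179 180 219 222 221 220 224 222 221 219 220 213]
96 [180 180 218 221 221 220 223 221 221 219 220 213]
104 [181 180 217 221 220 220 224 221 220 218 218 206]
112 [181 180 2
[... 257 characters left out ...]
52 [206 170 203 213 212 210 214 210 211 208 209 213]
160 [108 107 191 211 211 208 213 208 209 206 206 152]
168 [107 108 188 210 207 206 210 206 207 204 203 212]
176 [107 107 181 207 207 203 207 204 201 202 202 208]
184 [106 107 172 199 164 112 110 106 106 105 199 207]
192 [107 106 104 105  15  13  14  16  15  14 161 108]
200 [106 107 102 104  14  15  14  14  14  12 106 107]
208 [107 107 101 103  15  15  15  16  15  14 105 107]
216 [106 106 100 103  13  12  15  15  15  17 106 107]
224 [106 105  99 105  15  15  16  15  16  17 105 107]
232 [106 105 100 106  13  14  15  13  16  20 105 107]
240 [104 104 100 105  13  15  14  14  14  21 105 107]
248 [104 103 100  85  14  13  16  15  15  22  85 106]
```

step_arm --pt "1 0 0 25 0 0 0" --pt "1 0 0 20 0 0 0" --pt "1 0 0 15 0 0 0" --pt "1 0 0 10 0 0 0" --pt "1 0 0 5 0 0 0" --pt "1 0 0 3 0 0 0" --pt "1 0 0 1 0 0 0" --pt "1 0 0 0.5 0 0 0" --pt "1 0 0 0 0 0 0" --pt "1 0 0 0 0 0 0"

```text
time: 46.35
ee_pos: [0.5083, -0.3547, 0.0211]
eef_rot: [[0.99, -0.139, 0.0], [-0.139, -0.99, -0.0], [0.0, 0.0, -1.0]]
force: [0.1, 3.4, 1.3]
opening: 0.0106
gripper_force: 98.9
```

step_arm --pt "1 0 -1 0 0 0 0" --pt "1 0 0 1 0 0 0" --pt "1 0 0 0 0 0 0" --pt "0 0 0 0 0 0 0" --pt "0 0 0 0 0 0 0" --pt "0 0 0 0 0 0 0" --pt "0 0 0 -20 0 0 0" --pt "0 0 0 -40 0 0 0" --pt "0 0 0 -50 0 0 0" --pt "0 0 0 -50 0 0 0"

```text
time: 47.6
ee_pos: [0.5079, -0.3542, 0.1828]
eef_rot: [[0.99, -0.14, 0.0], [-0.14, -0.99, -0.001], [0.001, 0.001, -1.0]]
force: [0.9, 0.2, -0.5]
opening: 0.0856
gripper_force: 0.0
```

```bash
python3 - <<'E'
from h import *
s=env.get_state();p,R=axes(); print(p,s['q'])
im,i=pic('wrist','w11'); V=im.max(2)
for n in('wrist','scene','top'):
  im,i=pic(n); V=im.max(2)
  for c,s,ct in blobs(V<50,90,6000):
    q=onz(i,c,.038)
    if abs(q[:2]-[.503,-.354]).max()>.03: continue
    f=cv2.fitLine(ct,cv2.DIST_L2,0,.01,.01).ravel(); e=ct.reshape(-1,2); t=(e-f[2:])@f[:2]
    A=onz(i,f[2:]+t.max()*f[:2],.038); B=onz(i,f[2:]+t.min()*f[:2],.038); d=A-B
    print(n,c,s[2:],'ends',A,B,np.linalg.norm(d),np.degrees(np.arctan2(d[1],d[0])))
# lid-front finger target: tool yaw to -7.4 (turn back)
go([(.40,-.20,.2),172],[(.38,-.01,.2),172],[(.38,-.01,.2),82.6])
E
```

```text
[ 0.5079 -0.3542  0.1828] [-0.2028  0.7031  1.1664  1.7081 -0.6895  1.2051 -0.5687]
wrist [318.3626 191.5699] [  14   97 1230] ends [ 0.4523 -0.3479  0.038 ] [ 0.553  -0.3614  0.038 ] 0.10164543901845391 172.39618772520794
scene [168.5076 244.7107] [  8  36 197] ends [ 0.5536 -0.3596  0.038 ] [ 0.4541 -0.3449  0.038 ] 0.1006125267443433 -8.35808547612435
turn [ 0.001 -0.003 -0.   ] shift [-129.  -137.7  -18.3]
turn [0. 0. 0.] shift [ -46.2 -185.4    0. ]
turn [0.   0.   1.56] shift [0. 0. 0.]
```

The spatula is back: the handle is at scene pixel (168.5,244.7), against (168.6,244.9) at the start. I turn the wrist back to yaw -7.4 to finish opening the lid with the fingers.

step_arm --pt "0.5 0 0 -20 0 0 -0.18" --pt "0.5 0 0 -20 0 0 -0.18" --pt "1 0 0 0 0 0 -0.18" --pt "1 0 0 0 0 0 -0.18" --pt "1 0 0 0 0 0 -0.18" --pt "1 0 0 0 0 0 -0.18" --pt "1 0 0 0 0 0 -0.18" --pt "1 0 0 0 0 0 -0.18" --pt "1 0 0 0 0 0 -0.18" --pt "1 0 0 0 0 0 -0.18"

```text
time: 49.05
ee_pos: [0.5076, -0.3533, 0.2189]
eef_rot: [[-0.095, 0.995, -0.002], [0.995, 0.095, 0.001], [0.001, -0.002, -1.0]]
force: [0.1, 0.1, -0.2]
opening: -0.0002
gripper_force: 0.0
```

step_arm --pt "1 0 0 0 0 0 -0.18" --pt "1 0 0 0 0 0 -0.18" --pt "1 0 0 0 0 0 -0.18" --pt "1 0 0 0 0 0 -0.18" --pt "1 0 0 0 0 0 -0.18" --pt "1 0 0 0 0 0 -0.18" --pt "1 0 0 0 0 0 -0.18" --pt "1 0 0 0 0 0 -0.07" --pt "1 0 0 0 0 0 0" --pt "1 0 0 0 0 0 0"

```text
time: 50.3
ee_pos: [0.5079, -0.3537, 0.2194]
eef_rot: [[-0.988, 0.152, -0.001], [0.152, 0.988, 0.0], [0.001, -0.0, -1.0]]
force: [0.2, 0.5, 0.3]
opening: -0.0004
gripper_force: 0.0
```

```bash
python3 - <<'E'
from h import *
s=env.get_state();p,R=axes(); print(p,R,s['q'])
go([(.40,-.16,.25),-7.4],[(.40,-.011,.25),-7.4],[(.40,-.011,.25),-7.4,-45])
E
```

```text
[ 0.5079 -0.3537  0.2194] [[-0.9883  0.1523 -0.0009]
 [ 0.1523  0.9883  0.    ]
 [ 0.0009 -0.0001 -1.    ]] [ 0.2233  0.4215  0.424   1.6391 -0.1873  1.1222  2.114 ]
turn [-0.    -0.001 -0.024] shift [132.  178.2 -30.6]
turn [0. 0. 0.] shift [ 19.2 147.8   0. ]
turn [-0.    -0.785  0.   ] shift [0. 0. 0.]
```

step_arm --pt "1 21.5 46.5 -4.5 0 0 -0.024" --pt "1 21.5 46.5 -4.5 0 0 0" --pt "1 21.5 46.5 -4.5 0 0 0" --pt "1 21.5 46.5 -4.5 0 0 0" --pt "1 21.5 46.5 -4.5 0 0 0" --pt "1 21.5 46.5 -4.5 0 0 0" --pt "1 21.5 46.5 -4.5 0 0 0" --pt "1 0 0 0 0 -0.16 0" --pt "1 0 0 0 0 -0.16 0" --pt "1 0 0 0 0 -0.16 0"

```text
time: 51.55
ee_pos: [0.4016, -0.0087, 0.2517]
eef_rot: [[-0.891, 0.121, 0.438], [0.11, 0.993, -0.05], [-0.441, 0.004, -0.898]]
force: [-0.2, -0.1, -0.2]
opening: 0.0001
gripper_force: 0.0
```

step_arm --pt "1 0 0 0 0 -0.16 0" --pt "1 0 0 0 0 -0.145 0" --pt "1 0 0 0 0 0 0" --pt "1 0 0 0 0 0 0" --pt "1 0 0 0 0 0 0" --pt "1 0 0 0 0 0 0" --pt "1 0 0 0 0 0 0" --pt "1 0 0 0 0 0 0" --pt "1 0 0 0 0 0 0" --pt "1 0 0 0 0 0 0"

```text
time: 52.8
ee_pos: [0.4296, -0.0131, 0.2422]
eef_rot: [[-0.75, 0.139, 0.647], [0.099, 0.99, -0.098], [-0.654, -0.009, -0.756]]
force: [0.4, -1.0, 0.1]
opening: -0.0001
gripper_force: 0.0
```

```bash
python3 - <<'E'
from h import *
s=env.get_state();p,R=axes(); print(p,R,s['q'])
# tip = TCP -7.5mm*z
def T(tip,pitch): return np.array(tip)+.0075*Rt(-7.4,pitch)[:,2]
y=np.radians(-7.4); D=np.array([np.cos(y),np.sin(y),0]); hg=np.array([.6545,-.0437,.098])
up=np.array([0,0,1.])
A=hg-.20*D+up*.025; B=hg-.150*D+up*.025
go([T(A,-45),-7.4,-45],[T(B,-45),-7.4,-45])
E
```

```text
[ 0.4296 -0.0131  0.2422] [[-0.7499  0.1392  0.6468]
 [ 0.0992  0.9902 -0.0981]
 [-0.6541 -0.0094 -0.7563]] [ 0.2467 -0.2925 -0.4568  2.5211  0.5247  0.247   0.7284]
turn [-0.014 -0.072 -0.001] shift [ 65.2  -1.4 110.8]
turn [0. 0. 0.] shift [-35.4  -0.   35.4]
```

step_arm --pt "1 13 0 22 0 0 0" --pt "1 13 0 22 0 0 0" --pt "1 13 0 22 0 0 0" --pt "1 13 0 22 0 0 0" --pt "1 13 0 22 0 0 0" --pt "1 0 0 0 0 0 0" --pt "1 0 0 0 0 0 0" --pt "1 0 0 0 0 0 0" --pt "1 0 0 0 0 0 0" --pt "1 0 0 0 0 0 0"

```text
time: 54.05
ee_pos: [0.4463, -0.0289, 0.1802]
eef_rot: [[-0.765, 0.16, 0.623], [0.082, 0.985, -0.153], [-0.638, -0.066, -0.767]]
force: [0.8, 1.0, 0.8]
opening: -0.0001
gripper_force: 0.0
```

```bash
python3 - <<'E'
from h import *
s=env.get_state();p,R=axes(); print(p,R,s['q'],s['force'])
print('tip',p-.0075*R[:,2])
E
```

```text
[ 0.4463 -0.0289  0.1802] [[-0.7654  0.1603  0.6232]
 [ 0.0816  0.9848 -0.153 ]
 [-0.6383 -0.0662 -0.7669]] [ 1.0687 -0.1019 -1.2389  2.5374  1.5937  0.1815 -0.3006] [0.7975 1.0447 0.813 ]
tip [ 0.4416 -0.0278  0.186 ]
```

step_arm --pt "1 -10 0 -20 0 0.05 0" --pt "1 -10 0 -20 0 0.08 0" --pt "1 -10 0 -20 0 0.09 0" --pt "1 0 0 0 0 0 0" --pt "1 0 0 0 0 0 0" --pt "1 0 0 0 0 0 0" --pt "1 0 0 0 0 0 0" --pt "1 0 0 0 0 0 0" --pt "1 0 0 0 0 0 0" --pt "1 0 0 0 0 0 0"

```text
time: 55.3
ee_pos: [0.4462, -0.051, 0.2083]
eef_rot: [[-0.801, 0.203, 0.563], [0.095, 0.972, -0.216], [-0.591, -0.12, -0.798]]
force: [-0.6, 0.3, -0.1]
opening: 0.0002
gripper_force: 0.0
```

```bash
python3 - <<'E'
from h import *
s=env.get_state();p,R=axes(); print(p,R,s['q'],s['force'])
def T(tip,pitch): return np.array(tip)+.0075*Rt(-7.4,pitch)[:,2]
y=np.radians(-7.4); D=np.array([np.cos(y),np.sin(y),0]); hg=np.array([.6545,-.0437,.098]); up=np.array([0,0,1.])
A=hg-.195*D+up*.027; B=hg-.152*D+up*.027
go([T(A,-28),-7.4,-28],[T(B,-28),-7.4,-28])
E
```

```text
[ 0.4462 -0.051   0.2083] [[-0.8011  0.2033  0.563 ]
 [ 0.0945  0.9717 -0.2164]
 [-0.5911 -0.1201 -0.7976]] [ 0.7541 -0.1503 -0.9164  2.4556  0.7751  0.2968  0.5203] [-0.6367  0.3338 -0.1472]
turn [-0.143  0.144 -0.001] shift [29.7 34.  86. ]
turn [0. 0. 0.] shift [-38.    0.   20.2]
```

step_arm --pt "1 0 0 0 -0.07 0.072 0" --pt "1 0 0 0 -0.073 0.072 0" --pt "1 0 9 0 0 0 0" --pt "1 0 9 0 0 0 0" --pt "1 7 8 20 0 0 0" --pt "1 7 8 20 0 0 0" --pt "1 7 0 20 0 0 0" --pt "1 8 0 25 0 0 0" --pt "1 0 0 0 0 0 0" --pt "1 0 0 0 0 0 0"

```text
time: 56.55
ee_pos: [0.4662, -0.0304, 0.1219]
eef_rot: [[-0.853, 0.164, 0.496], [0.113, 0.985, -0.131], [-0.51, -0.056, -0.859]]
force: [0.2, 0.3, -0.2]
opening: -0.0
gripper_force: 0.0
```

```bash
cat >>h.py <<'E'
def T(tip,pitch): return np.array(tip)+.0075*Rt(-7.4,pitch)[:,2]
y=np.radians(-7.4); D=np.array([np.cos(y),np.sin(y),0]); hg=np.array([.6545,-.0437,.098]); up=np.array([0,0,1.])
E
python3 - <<'E'
from h import *
s=env.get_state();p,R=axes(); print(p,R,s['q'],s['force'])
A=hg-.195*D+up*.027; B=hg-.152*D+up*.027
go([T(A,-28),-7.4,-28],[T(B,-28),-7.4,-28])
E
```

```text
[ 0.4662 -0.0304  0.1219] [[-0.8529  0.1636  0.4958]
 [ 0.1128  0.9849 -0.131 ]
 [-0.5097 -0.0558 -0.8585]] [ 0.5233  0.1606 -0.7831  2.4609  1.3845  0.3601 -0.086 ] [ 0.1948  0.3124 -0.1692]
turn [-0.066  0.046 -0.004] shift [ 4.3 11.   1.7]
turn [0. 0. 0.] shift [-38.    0.   20.2]
```

step_arm --pt "1 -6 3 3 -0.03 0 0" --pt "1 -6 3 3 -0.03 0 0" --pt "1 -6 3 3 0 0 0" --pt "1 -6 0 3 0 0 0" --pt "1 -6 0 3 0 0 0" --pt "1 -6 0 3 0 0 0" --pt "1 0 0 0 0 0 0" --pt "1 0 0 0 0 0 0" --pt "1 0 0 0 0 0 0" --pt "1 0 0 0 0 0 0"

```text
time: 57.8
ee_pos: [0.5054, -0.0273, 0.1229]
eef_rot: [[-0.854, 0.134, 0.502], [0.113, 0.991, -0.072], [-0.508, -0.005, -0.862]]
force: [-7.8, 0.7, -0.2]
opening: 0.0001
gripper_force: 3.3
```

```bash
python3 - <<'E'
from h import *
s=env.get_state();p,R=axes(); print(p,s['q'],s['force'])
print('tip rel hinge',[(p-.0075*R[:,2]-hg)@D,(p-.0075*R[:,2]-hg)[2]],'fwd corner',[(p-.0075*R[:,2]-.011*R[:,0]-hg)@D,(p-.0075*R[:,2]-.011*R[:,0]-hg)[2]])
print('D in tool',R.T@D,'up in tool',R.T@up)
E
```

```text
[ 0.5054 -0.0273  0.1229] [ 0.5575  0.22   -0.76    2.3862  1.3503  0.3058  0.0278] [-7.7988  0.6924 -0.1697]
tip rel hinge [np.float64(-0.15373002010939796), np.float64(0.03140191123429495)] fwd corner [np.float64(-0.1442525855755667), np.float64(0.03698562769739247)]
D in tool [-0.8616  0.005   0.5076] up in tool [-0.5076 -0.0052 -0.8616]
```

step_arm --pt "1 -6 0 -5 0 0 0" --pt "1 -6 0 -5 0 0 0" --pt "1 -13.5 0 -9 0 0 0" --pt "1 -14 0 -7.5 0 0 0" --pt "1 -15 0 -6 0 0 0" --pt "1 -15 0 -4.5 0 0 0" --pt "1 0 0 0 0 0 0" --pt "1 0 0 0 0 0 0" --pt "1 0 0 0 0 0 0" --pt "1 0 0 0 0 0 0"

```text
time: 59.05
ee_pos: [0.5478, -0.0324, 0.1913]
eef_rot: [[-0.853, 0.133, 0.505], [0.113, 0.991, -0.072], [-0.51, -0.004, -0.86]]
force: [-0.2, -0.4, 0.0]
opening: 0.0002
gripper_force: 0.0
```

```bash
python3 - <<'E'
from h import *
s=env.get_state();p,R=axes(); print(p,R,s['q'],s['force'])
print('tip rel hinge',[(p-.0075*R[:,2]-hg)@D,(p-.0075*R[:,2]-hg)[2]])
im,i=pic('scene','s12'); g,j=pic('top','t12')
# lid estimate: bar (dark on lid) in scene; lid white front edge corners
H,S,V=cv2.split(cv2.cvtColor(im,cv2.COLOR_BGR2HSV))
for th in(.3,.6,.8,.9,1.0): 
    c=[hg-D*(.17*np.cos(th))+up*.17*np.sin(th)+k*np.array([-D[1],D[0],0])*.095 for k in(-1,1)]; print(th,[proj(i,q).round(0) for q in c])
E
```

```text
[ 0.5478 -0.0324  0.1913] [[-0.8526  0.1335  0.5052]
 [ 0.1125  0.991  -0.0719]
 [-0.5103 -0.0045 -0.86  ]] [ 0.7563  0.1713 -0.9277  2.225   0.7857  0.3908  0.6378] [-0.1697 -0.4116  0.0229]
tip rel hinge [np.float64(-0.1111346971986533), np.float64(0.09979090736912585)]
0.3 [array([249., 183.]), array([324., 167.])]
0.6 [array([247., 180.]), array([327., 163.])]
0.8 [array([247., 181.]), array([329., 163.])]
0.9 [array([247., 182.]), array([331., 165.])]
1.0 [array([247., 185.]), array([333., 167.])]
```

View pics/s12.png

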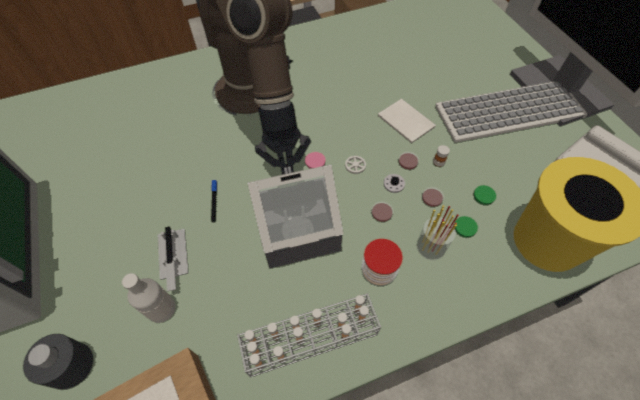

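The view shows the lid partly raised with its bar at (290,176) and the fingers just under its edge. I continue along the arc.

step_arm --pt "1 -15 0 -3.5 0 0 0" --pt "1 -15 0 -2 0 0 0" --pt "1 -15.5 0 -0.5 0 0 0" --pt "1 -15.5 0 1 0 0 0" --pt "1 -15 0 2.5 0 0 0" --pt "1 -15 0 4 0 0 0" --pt "1 -14.5 0 5.5 0 0 0" --pt "1 -14 0 7 0 0 0" --pt "1 -5 0 3 0 0 0" --pt "1 0 0 0 0 0 0"

```text
time: 60.4
ee_pos: [0.6635, -0.0477, 0.2408]
eef_rot: [[-0.852, 0.134, 0.506], [0.113, 0.991, -0.071], [-0.511, -0.004, -0.859]]
force: [-0.5, -0.1, 0.3]
opening: -0.0002
gripper_force: 0.0
```

```bash
python3 - <<'E'
from h import *
s=env.get_state();p,R=axes(); print(p,s['q'],s['force'])
t=p-.0075*R[:,2]-hg; print('tip rel hinge',t@D,t[2])
im,i=pic('scene','s13'); H,S,V=cv2.split(cv2.cvtColor(im,cv2.COLOR_BGR2HSV))
yb=np.array([-D[1],D[0],0])
for th in(1.0,1.2,1.4,1.5,1.6,1.7): 
    c=[hg-D*(.17*np.cos(th))+up*.17*np.sin(th)+k*yb*.095 for k in(-1,1)]; print(th,[proj(i,q).round(0) for q in c])
w=(V>125)&(S<60)
for c,s_,ct in blobs(w,300,9000):
    if 230<c[0]<350 and 140<c[1]<280: 
        h=cv2.approxPolyDP(cv2.convexHull(ct),4,True).reshape(-1,2); print(c,s_,h.tolist())
E
```

```text
[ 0.6635 -0.0477  0.2408] [ 0.71    0.3376 -0.9233  1.9282  0.7618  0.591   0.767 ] [-0.4512 -0.0523  0.2814]
tip rel hinge 0.005618241007131976 0.14923261062417914
1.0 [array([247., 185.]), array([333., 167.])]
1.2 [array([248., 192.]), array([337., 173.])]
1.4 [array([250., 203.]), array([341., 183.])]
1.5 [array([251., 209.]), array([343., 189.])]
1.6 [array([253., 217.]), array([346., 196.])]
1.7 [array([254., 224.]), array([348., 203.])]
```

step_arm --pt "1 10 0 -6 0 0 0" --pt "1 20 0 -12 0 0 0" --pt "1 30 0 -30 0 0.1 0" --pt "1 20 0 -30 0 0.15 0" --pt "0 0 0 -10 0 0.15 0" --pt "0 0 30 0 0.03 0.12 0" --pt "0 0 40 0 0.04 0 0" --pt "0 0 50 0 0 0 0" --pt "0 0 50 0 0 0 0" --pt "0 0 0 0 0 0 0"

```text
time: 61.7
ee_pos: [0.5754, 0.1404, 0.2709]
eef_rot: [[-0.992, 0.129, 0.006], [0.128, 0.989, -0.073], [-0.016, -0.072, -0.997]]
force: [-0.1, -1.5, -0.5]
opening: 0.0854
gripper_force: 0.0
```

```bash
python3 - <<'E'
from h import *
s=env.get_state();p,R=axes(); print(p,R,s['q'],s['force'])
yb=np.array([-D[1],D[0],0])
for n in('scene','top'):
    im,i=pic(n,n+'14'); H,S,V=cv2.split(cv2.cvtColor(im,cv2.COLOR_BGR2HSV))
    w=((V>125)&(S<60)).astype(np.uint8)
    # score: bright fraction along lid frame centre line (front bar of frame, r=.160) for each angle
    best=[]
    for th in np.arange(.2,1.71,.05):
        P=[hg-D*(r*np.cos(th)-zz*np.sin(th))+up*(r*np.sin(th)+zz*np.cos(th))+k*yb*.001 for r in(.157,.163) for zz in(0.007,0) for k in range(-88,89,8) if abs(k)>26]
        uv=np.array([proj(i,q) for q in P]).round().astype(int); best.append((round(th,2),round(float(w[uv[:,1],uv[:,0]].mean()),2)))
    print(n,best)
    for c,s_,ct in blobs(w,150,9000):
        q=onz(i,c,.1)
        if abs(q[:2]-[.6,-.04]).max()<.16: print(c,s_,cv2.approxPolyDP(cv2.convexHull(ct),3,True).reshape(-1,2).tolist())
E
```

```text
[0.5754 0.1404 0.2709] [[-0.9917  0.1286  0.0064]
 [ 0.1278  0.9891 -0.0732]
 [-0.0158 -0.0717 -0.9973]] [ 0.3335  0.5135 -1.0145  1.5595  0.5053  1.3634  0.6925] [-0.0541 -1.5444 -0.4503]
scene [(np.float64(0.2), 0.5), (np.float64(0.25), 0.5), (np.float64(0.3), 0.5), (np.float64(0.35), 0.5), (np.float64(0.4), 0.5), (np.float64(0.45), 0.5), (np.float64(0.5), 0.5), (np.float64(0.55), 0.52), (np.float64(0.6), 0.53), (np.float64(0.65), 0.53), (np.float64(0.7), 0.53), (np.float64(0.75), 0.52), (np.float64(0.8), 0.52), (np.float64(0.85), 0.52), (np.float64(0.9), 0.5), (np.float64(0.95), 0.5), (np.float64(1.0), 0.5), (np.float64(1.05), 0.48), (np.float64(1.1), 0.34), (np.float64(1.15), 0.12), (np.float64(1.2), 0.02), (np.float64(1.25), 0.02), (np.float64(1.3), 0.02), (np.float64(1.35), 0.03), (np.float64(1.4), 0.02), (np.float64(1.45), 0.0), (np.float64(1.5), 0.02), (np.float64(1.55), 0.08), (np.float64(1.6), 0.55), (np.float64(1.65), 0.72), (np.float64(1.7), 0.11)]
[298.6315 231.7386] [272 218  64  31 616] [[335, 233], [272, 248], [284, 223], [306, 218]]
top [(np.float64(0.2), 0.0), (np.f
[... 249 characters left out ...]
np.float64(0.75), 0.08), (np.float64(0.8), 0.08), (np.float64(0.85), 0.05), (np.float64(0.9), 0.06), (np.float64(0.95), 0.08), (np.float64(1.0), 0.09), (np.float64(1.05), 0.08), (np.float64(1.1), 0.06), (np.float64(1.15), 0.06), (np.float64(1.2), 0.06), (np.float64(1.25), 0.09), (np.float64(1.3), 0.3), (np.float64(1.35), 0.58), (np.float64(1.4), 0.59), (np.float64(1.45), 0.62), (np.float64(1.5), 0.66), (np.float64(1.55), 0.69), (np.float64(1.6), 0.34), (np.float64(1.65), 0.47), (np.float64(1.7), 1.0)]
[353.1713 157.4985] [307 136  82  85 654] [[311, 137], [386, 147], [374, 220], [311, 162], [307, 142]]
[345.0543 159.7275] [319 150  55  21 866] [[320, 150], [373, 155], [369, 170], [319, 165]]
```

The lid is at about 1.64 rad, fully upright. I look into the box to locate the pocket.

step_arm --pt "0 12 -34 0 -0.073 0.01 0" --pt "0 12 -34 0 0 0 0" --pt "0 13 -34 0 0 0 0" --pt "0 13 -34 0 0 0 0" --pt "0 13 -34 0 0 0 0" --pt "0 0 0 0 0 0 0" --pt "0 0 0 0 0 0 0" --pt "0 0 0 0 0 0 0" --pt "0 0 0 0 0 0 0" --pt "0 0 0 0 0 0 0"

```text
time: 63.05
ee_pos: [0.4917, -0.0241, 0.2727]
eef_rot: [[-0.991, 0.135, 0.006], [0.135, 0.991, -0.002], [-0.006, -0.001, -1.0]]
force: [0.2, 0.3, 0.6]
opening: 0.0851
gripper_force: 0.0
```

```bash
python3 - <<'E'
from h import *
s=env.get_state();p,R=axes(); print(p,R,s['q'])
im,i=pic('wrist','w15'); 
yb=np.array([-D[1],D[0],0]); c=hg-.085*D; c[2]=0
print('pocket exp',proj(i,c+[0,0,.012]),'wires tops',[proj(i,c+a*.0285*D+b*.0231*yb+[0,0,.074]).round(1).tolist() for a in(-1,1) for b in(-1,1)])
print('rim corners',[proj(i,c+a*.085*D+b*.095*yb+[0,0,.098]).round(1).tolist() for a in(-1,1) for b in(-1,1)])
cv2.imwrite('pics/w15c.png',cv2.resize(im[120:330,210:430],None,fx=2.8,fy=2.8,interpolation=2))
E
```

```text
[ 0.4917 -0.0241  0.2727] [[-0.9908  0.1349  0.0055]
 [ 0.1349  0.9909 -0.0017]
 [-0.0057 -0.0009 -1.    ]] [ 0.8831  0.3224 -1.1388  1.7948  0.3146  1.2192  1.0902]
pocket exp [324.2521 217.9964] wires tops [[305.3, 215.2], [343.7, 215.0], [306.4, 257.1], [342.9, 257.0]]
rim corners [[236.0, 174.5], [413.2, 173.5], [249.2, 306.8], [400.7, 306.1]]
```

View pics/w15c.png

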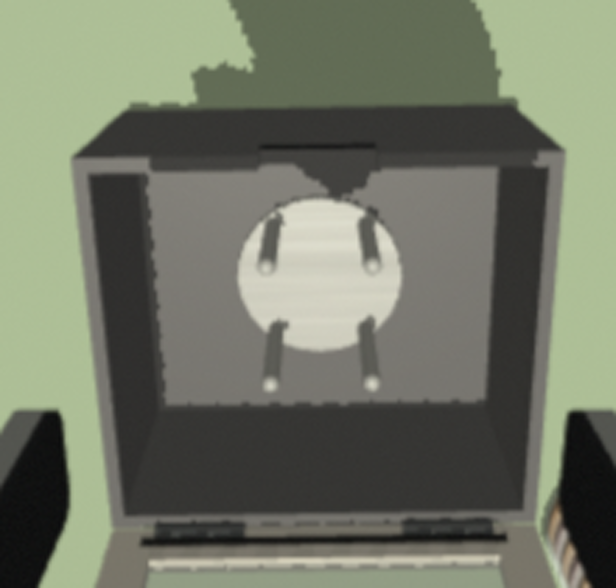

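The crop shows the four wire tops at full-image (305.0,214.6), (343.2,214.6), (306.4,257.1) and (342.5,256.8). They are within 0.5 px of prediction, so the pocket is at (0.570,-0.033). Next the dishes.

step_arm --pt "0 11 44 0 0 -0.005 0" --pt "0 11 44 0 0 0 0" --pt "0 11 44 0 0 0 0" --pt "0 11 44 0 0 0 0" --pt "0 12 45 0 0 0 0" --pt "0 12 45 0 0 0 0" --pt "0 0 0 0 0 0 0" --pt "0 0 0 0 0 0 0" --pt "0 0 0 0 0 0 0" --pt "0 0 0 0 0 0 0"

```text
time: 64.35
ee_pos: [0.4609, 0.2468, 0.2717]
eef_rot: [[-0.99, 0.138, 0.011], [0.138, 0.99, -0.003], [-0.011, -0.002, -1.0]]
force: [0.3, 0.1, 0.3]
opening: 0.0853
gripper_force: 0.0
```

```bash
cat >look.py <<'E'
from h import *
def look(name,zt=.015):
    im,i=pic('wrist',name); H,S,V=cv2.split(cv2.cvtColor(im,cv2.COLOR_BGR2HSV)); out=[]
    red=((H<14)|(H>165))&(S>45)&(S<150)&(V>60)&(V<190)
    for c,s,ct in blobs(red,250,8000):
        # agar disc: centroid of ellipse; height ~ agar mid
        if len(ct)<20: continue
        (cx,cy),ax,an=cv2.fitEllipse(cv2.convexHull(ct)); w=onz(i,(cx,cy),.012); ed=np.array([onz(i,q,.012)[:2] for q in ct.reshape(-1,2).astype(float)]); (x,y),r=cv2.minEnclosingCircle((ed*1000).astype(np.float32)); out.append(('red',w[:2].round(4).tolist(),np.array([cx,cy]).round(1).tolist(),'circ',round(x,1),round(y,1),round(2*r,1)))
    wh=(S<40)&(V>150)
    for c,s,ct in blobs(wh,250,8000):
        ed=np.array([onz(i,q,.010)[:2] for q in ct.reshape(-1,2).astype(float)]); (x,y),r=cv2.minEnclosingCircle((ed*1000).astype(np.float32))
        if 22<r<40: out.append(('white',c.round(1).tolist(),'circ',round(x,1),round(y,1),round(2*r,1)))
    return out
E
python3 - <<'E'
from look import *
p,R=axes(); print(p,R,env.get_state()['q'])
for o in look('w16'): print(o)
E
```

```text
[0.4609 0.2468 0.2717] [[-0.9903  0.1382  0.0107]
 [ 0.1382  0.9904 -0.0031]
 [-0.011  -0.0016 -0.9999]] [ 0.2843  0.393  -1.1282  1.7326  0.3837  1.2511  0.4954]
('red', [0.4742, 0.3464], [398.4, 161.9], 'circ', 475.0, 346.1, 55.4)
('red', [0.61, 0.3476], [404.3, 251.7], 'circ', 610.9, 347.9, 58.8)
('red', [0.6003, 0.1992], [304.3, 258.1], 'circ', 600.9, 199.0, 56.5)
('white', [272.2, 153.8], 'circ', 436.9, 189.4, 54.3)
('white', [348.0, 207.1], 'circ', 531.0, 272.6, 60.5)
```

step_arm --pt "0 0 33 55 -0.002 0.011 -0.009" --pt "0 0 33 60 0 0 0" --pt "0 0 34 60 0 0 0" --pt "0 0 0 40 0 0 0" --pt "0 0 0 30 0 0 0" --pt "0 0 0 20 0 0 0" --pt "0 0 0 12 0 0 0" --pt "0 0 0 0 0 0 0" --pt "0 0 0 0 0 0 0" --pt "0 0 0 0 0 0 0"

```text
time: 65.65
ee_pos: [0.4736, 0.3407, 0.008]
eef_rot: [[-0.992, 0.127, 0.001], [0.127, 0.992, 0.002], [-0.001, 0.002, -1.0]]
force: [0.1, 0.2, 0.4]
opening: 0.0859
gripper_force: 0.0
```

```bash
python3 - <<'E'
from look import *
p,R=axes(); print(p,R,env.get_state()['force'])
go([(.4745,.3463,-.011),-7.4])
for o in look('w17'): print(o)
E
```

```text
[0.4736 0.3407 0.008 ] [[-0.9919  0.1273  0.0014]
 [ 0.1273  0.9919  0.0015]
 [-0.0012  0.0017 -1.    ]] [0.0697 0.2367 0.3878]
turn [0.002 0.001 0.001] shift [-0.1  5.7 19. ]
('red', [0.4721, 0.3477], [337.0, 259.9], 'circ', 473.4, 347.4, 56.6)
('white', [339.7, 293.9], 'circ', 478.3, 347.4, 58.1)
('white', [249.8, 347.9], 'circ', 528.2, 280.9, 52.2)
```

step_arm --pt "0 0 6.2 8 0 0 0" --pt "0 0 0 7 0 0 0" --pt "0 0 0 4 0 0 0" --pt "0 0 0 0 0 0 0" --pt "1 0 0 0 0 0 0" --pt "1 0 0 0 0 0 0" --pt "1 0 0 0 0 0 0" --pt "1 0 0 0 0 0 0" --pt "1 0 0 0 0 0 0" --pt "1 0 0 0 0 0 0" --newtons 35

```text
time: 66.95
ee_pos: [0.474, 0.3467, -0.0114]
eef_rot: [[-0.992, 0.127, 0.001], [0.127, 0.992, 0.001], [-0.0, 0.001, -1.0]]
force: [-1.7, -1.4, 6.7]
opening: 0.0585
gripper_force: 37.6
```

step_arm --pt "1 0 0 -3 0 0 0" --pt "1 0 0 -10 0 0 0" --pt "1 0 0 -30 0 0 0" --pt "1 0 0 -40 0 0 0" --pt "1 0 0 -50 0 0 0" --pt "1 0 0 -50 0 0 0" --pt "1 0 0 -15 0 0 0" --pt "1 0 0 0 0 0 0" --pt "1 0 0 0 0 0 0" --pt "1 0 0 0 0 0 0"

```text
time: 68.2
ee_pos: [0.4733, 0.3458, 0.1845]
eef_rot: [[-0.992, 0.127, -0.002], [0.127, 0.992, -0.001], [0.002, -0.001, -1.0]]
force: [0.4, 0.4, -0.5]
opening: 0.0588
gripper_force: 37.7
```

```bash
python3 - <<'E'
from look import *
p,R=axes(); s=env.get_state(); print(p,R,s['force'],s['opening'],s['gripper_force'])
im,i=pic('wrist','w18'); print('dish exp',[proj(i,p+R@[x,0,z]).round(1).tolist() for x,z in((0,-.011-.012),(.03,-.023),(-.03,-.023))])
H,S,V=cv2.split(cv2.cvtColor(im,cv2.COLOR_BGR2HSV)); red=((H<14)|(H>165))&(S>45)&(S<150)&(V>40)&(V<190)
for c,s,ct in blobs(red,400,20000): print(c,s)
go([(.43,.10,.185),-7.4],[(.5698,-.0331,.185),-7.4],[(.5698,-.0331,.001),-7.4])
E
```

```text
[0.4733 0.3458 0.1845] [[-0.9919  0.1269 -0.0022]
 [ 0.1269  0.9919 -0.0006]
 [ 0.0021 -0.0008 -1.    ]] [ 0.3833  0.4257 -0.5266] 0.05883836513863968 37.68883466720581
dish exp [[324.5, 284.1], [324.8, 225.9], [324.4, 335.1]]
[ 83.3218 112.1054] [ 30  85  69  62 522]
[321.5781 279.8264] [ 265  228  114  104 9251]
[210.257  289.9453] [196 275  33  35 677]
turn [-0.001 -0.002  0.002] shift [  11.3 -249.5   -0.3]
turn [0. 0. 0.] shift [-155.8 -114.     0. ]
turn [0. 0. 0.] shift [  0.   0. 184.]
```

step_arm --pt "1 -20 -51 0 -0.001 -0.002 0.002" --pt "1 -20 -52 0 0 0 0" --pt "1 -20 -52 0 0 0 0" --pt "1 -21 -52 0 0 0 0" --pt "1 -21 -52 0 0 0 0" --pt "1 -21 -52 0 0 0 0" --pt "1 -21 -52 0 0 0 0" --pt "1 0 0 0 0 0 0" --pt "1 0 0 50 0 0 0" --pt "1 0 0 40 0 0 0"

```text
time: 69.5
ee_pos: [0.5695, -0.0315, 0.0939]
eef_rot: [[-0.992, 0.129, 0.001], [0.129, 0.992, 0.002], [-0.001, 0.002, -1.0]]
force: [-0.1, -0.3, 0.2]
opening: 0.0587
gripper_force: 37.7
```

```bash
python3 - <<'E'
from look import *
p,R=axes(); s=env.get_state(); print(p,R,s['q'],s['force'],s['opening'])
go([(.5698,-.0331,.001),-7.4])
E
```

```text
[ 0.5695 -0.0315  0.0939] [[-0.9917  0.1288  0.0013]
 [ 0.1288  0.9917  0.002 ]
 [-0.001   0.0021 -1.    ]] [ 0.6442  0.6598 -0.9474  1.8171  0.6313  0.9986  0.8774] [-0.1004 -0.3312  0.2245] 0.05869782880661342
turn [ 0.002  0.001 -0.   ] shift [-0.5 -1.6 92.9]
```

step_arm --pt "1 -0.5 -1.6 15 0.002 0 0" --pt "1 0 0 10 0 0 0" --pt "1 0 0 5 0 0 0" --pt "1 0 0 5 0 0 0" --pt "1 0 0 5 0 0 0" --pt "1 0 0 5 0 0 0" --pt "1 0 0 0 0 0 0" --pt "1 0 0 0 0 0 0" --pt "1 0 0 0 0 0 0" --pt "1 0 0 0 0 0 0"

```text
time: 70.75
ee_pos: [0.5705, -0.0337, 0.0508]
eef_rot: [[-0.992, 0.129, 0.002], [0.129, 0.992, -0.001], [-0.002, -0.0, -1.0]]
force: [0.1, -0.5, -1.0]
opening: 0.059
gripper_force: 37.8
```

step_arm --pt "1 0 0 10 0 0 0" --pt "1 0 0 10 0 0 0" --pt "1 0 0 8 0 0 0" --pt "1 0 0 7 0 0 0" --pt "1 0 0 5 0 0 0" --pt "1 0 0 3 0 0 0" --pt "1 0 0 2 0 0 0" --pt "1 0 0 1 0 0 0" --pt "1 0 0 0 0 0 0" --pt "1 0 0 0 0 0 0"

```text
time: 72.0
ee_pos: [0.5706, -0.0337, 0.0048]
eef_rot: [[-0.992, 0.129, 0.002], [0.129, 0.992, -0.001], [-0.002, -0.0, -1.0]]
force: [0.6, -0.5, -0.5]
opening: 0.0585
gripper_force: 37.8
```

step_arm --pt "1 0 0 2 0 0 0" --pt "1 0 0 1.5 0 0 0" --pt "1 0 0 0 0 0 0" --pt "0 0 0 0 0 0 0" --pt "0 0 0 0 0 0 0" --pt "0 0 0 0 0 0 0" --pt "0 0 0 -30 0 0 0" --pt "0 0 0 -60 0 0 0" --pt "0 0 0 -60 0 0 0" --pt "0 0 0 -40 0 0 0"

```text
time: 73.25
ee_pos: [0.5707, -0.0332, 0.1941]
eef_rot: [[-0.992, 0.129, 0.004], [0.129, 0.992, -0.001], [-0.004, -0.0, -1.0]]
force: [0.4, -0.3, 0.5]
opening: 0.085
gripper_force: 0.0
```

step_arm --pt "0 15 40 -5 0 0 0" --pt "0 15 45 -10 0 0 0" --pt "0 15 45 -20 0 0 0" --pt "0 15 45 -20 0 0 0" --pt "0 15 45 -20 0 0 0" --pt "0 15 45 0 0 0 0" --pt "0 25 15 0 0 0 0" --pt "0 25 0 0 0 0 0" --pt "0 0 0 0 0 0 0" --pt "0 0 0 0 0 0 0"

```text
time: 74.5
ee_pos: [0.4681, 0.2617, 0.2659]
eef_rot: [[-0.992, 0.13, 0.003], [0.13, 0.992, -0.001], [-0.003, -0.001, -1.0]]
force: [0.5, 0.2, -0.7]
opening: 0.0852
gripper_force: 0.0
```

```bash
python3 - <<'E'
from look import *
p,R=axes(); print(p,R,env.get_state()['q'])
for o in look('w19'): print(o)
im,i=pic('top'); H,S,V=cv2.split(cv2.cvtColor(im,cv2.COLOR_BGR2HSV)); 
for c,s,ct in blobs(((H<14)|(H>165))&(S>40)&(S<140)&(V>40)&(V<150),60,600): print('top red',c,onz(i,c,.025))
go([(.600,.199,.04),-7.4],[(.600,.199,-.0115),-7.4])
E
```

```text
[0.4681 0.2617 0.2659] [[-0.9915  0.1299  0.0025]
 [ 0.1299  0.9915 -0.0009]
 [-0.0026 -0.0005 -1.    ]] [ 0.2379  0.4295 -1.1136  1.7064  0.4059  1.2601  0.4733]
('red', [0.6098, 0.3477], [393.9, 252.4], 'circ', 610.3, 347.5, 57.0)
('red', [0.6003, 0.1994], [292.4, 258.4], 'circ', 601.1, 199.8, 57.0)
('red', [0.5747, -0.04], [129.3, 261.7], 'circ', 574.8, -40.6, 62.7)
('white', [261.3, 153.1], 'circ', 439.8, 185.9, 48.5)
('white', [336.5, 207.9], 'circ', 530.7, 272.9, 60.9)
top red [609.6184   5.8684] [ 1.2275 -0.9732  0.025 ]
top red [291.3514 158.3784] [0.7187 0.1129 0.025 ]
top red [265.0354 196.385 ] [0.5989 0.1959 0.025 ]
top red [340.0415 204.0083] [ 0.5688 -0.0344  0.025 ]
top red [311.8638 378.7936] [0.0657 0.0646 0.025 ]
turn [-0.     0.002 -0.002] shift [-138.6  -45.1  225.7]
turn [0. 0. 0.] shift [ 0.   0.  51.5]
```

step_arm --pt "0 -28 -9 45 0 0.002 0" --pt "0 -28 -9 45 0 0 0" --pt "0 -28 -9 45 0 0 0" --pt "0 -28 -9 45 0 0 0" --pt "0 -27 -8.5 45 0 0 0" --pt "0 0 0 25 0 0 0" --pt "0 0 0 15 0 0 0" --pt "0 0 0 8 0 0 0" --pt "0 0 0 3 0 0 0" --pt "0 0 0 0 0 0 0"

```text
time: 75.85
ee_pos: [0.5998, 0.2005, -0.0092]
eef_rot: [[-0.992, 0.129, 0.001], [0.129, 0.992, 0.0], [-0.001, 0.0, -1.0]]
force: [-0.6, -0.1, -0.1]
opening: 0.0854
gripper_force: 0.0
```

```bash
python3 - <<'E'
from look import *
p,R=axes(); print(p,R,env.get_state()['force'])
go([(.6003,.1997,-.0115),-7.4])
E
```

```text
[ 0.5998  0.2005 -0.0092] [[-0.9917  0.1287  0.0011]
 [ 0.1287  0.9917  0.    ]
 [-0.0011  0.0002 -1.    ]] [-0.6018 -0.0973 -0.0982]
turn [0.    0.001 0.   ] shift [-0.6 -0.7  2.3]
```

step_arm --pt "0 -0.5 -0.7 1.5 0 0 0" --pt "1 0 0 0 0 0 0" --pt "1 0 0 0 0 0 0" --pt "1 0 0 0 0 0 0" --pt "1 0 0 0 0 0 0" --pt "1 0 0 -3 0 0 0" --pt "1 0 0 -10 0 0 0" --pt "1 0 0 -40 0 0 0" --pt "1 0 0 -60 0 0 0" --pt "1 0 0 -60 0 0 0"

```text
time: 77.1
ee_pos: [0.5996, 0.1994, 0.1635]
eef_rot: [[-0.992, 0.129, -0.001], [0.129, 0.992, 0.0], [0.001, 0.0, -1.0]]
force: [1.4, 0.3, 0.2]
opening: 0.0585
gripper_force: 37.8
```

step_arm --pt "1 0 -40 -10 0 0 0" --pt "1 0 -48 0 0 0 0" --pt "1 0 -50 0 0 0 0" --pt "1 0 -50 0 0 0 0" --pt "1 -0.5 -47 0 0 0 0" --pt "1 0 0 0 0 0 0" --pt "1 0 0 40 0 0 0" --pt "1 0 0 35 0 0 0" --pt "1 0 0 0 0 0 0" --pt "1 0 0 0 0 0 0"

```text
time: 78.35
ee_pos: [0.5709, -0.0326, 0.0979]
eef_rot: [[-0.992, 0.128, 0.001], [0.128, 0.992, 0.0], [-0.001, 0.001, -1.0]]
force: [-0.2, 0.0, 0.0]
opening: 0.0583
gripper_force: 37.9
```

```bash
python3 - <<'E'
from look import *
p,R=axes(); s=env.get_state(); print(p,R,s['force'],s['opening'],s['gripper_force'])
go([(.5703,-.0335,.0165),-7.4])
E
```

```text
[ 0.5709 -0.0326  0.0979] [[-0.9918  0.1279  0.0014]
 [ 0.1279  0.9918  0.0004]
 [-0.0013  0.0006 -1.    ]] [-0.1802  0.0485  0.0071] 0.05826385804592643 37.85743832588196
turn [0.001 0.001 0.001] shift [ 0.5 -1.  81.4]
```

step_arm --pt "1 0.5 -1 20 0 0 0" --pt "1 0 0 10 0 0 0" --pt "1 0 0 8 0 0 0" --pt "1 0 0 7 0 0 0" --pt "1 0 0 7 0 0 0" --pt "1 0 0 7 0 0 0" --pt "1 0 0 7 0 0 0" --pt "1 0 0 7 0 0 0" --pt "1 0 0 4 0 0 0" --pt "1 0 0 0 0 0 0"

```text
time: 79.6
ee_pos: [0.569, -0.0341, 0.0189]
eef_rot: [[-0.992, 0.128, -0.001], [0.128, 0.992, 0.001], [0.001, 0.0, -1.0]]
force: [-3.6, 4.0, -2.0]
opening: 0.0586
gripper_force: 37.8
```

step_arm --pt "1 0 0 2 0 0 0" --pt "1 0 0 1.5 0 0 0" --pt "1 0 0 0 0 0 0" --pt "0 0 0 0 0 0 0" --pt "0 0 0 0 0 0 0" --pt "0 0 0 0 0 0 0" --pt "0 0 0 -40 0 0 0" --pt "0 0 0 -60 0 0 0" --pt "0 0 0 -60 0 0 0" --pt "0 0 0 -20 0 0 0"

```text
time: 80.85
ee_pos: [0.5712, -0.0344, 0.1998]
eef_rot: [[-0.992, 0.129, 0.005], [0.129, 0.992, -0.001], [-0.005, -0.0, -1.0]]
force: [0.4, 0.3, -0.3]
opening: 0.0855
gripper_force: 0.0
```

step_arm --pt "0 15 45 -5 0 0 0" --pt "0 15 50 -10 0 0 0" --pt "0 15 50 -15 0 0 0" --pt "0 15 50 -20 0 0 0" --pt "0 15 50 -20 0 0 0" --pt "0 15 50 0 0 0 0" --pt "0 15 40 0 0 0 0" --pt "0 15 40 0 0 0 0" --pt "0 0 0 0 0 0 0" --pt "0 0 0 0 0 0 0"

```text
time: 82.1
ee_pos: [0.4992, 0.3519, 0.2651]
eef_rot: [[-0.992, 0.129, -0.001], [0.129, 0.992, -0.002], [0.0, -0.002, -1.0]]
force: [0.7, 0.5, -0.5]
opening: 0.0854
gripper_force: 0.0
```

```bash
python3 - <<'E'
from look import *
p,R=axes(); print(p,R,env.get_state()['q'])
for o in look('w20'): print(o)
im,i=pic('top'); H,S,V=cv2.split(cv2.cvtColor(im,cv2.COLOR_BGR2HSV)); 
for c,s,ct in blobs(((H<14)|(H>165))&(S>40)&(S<140)&(V>40)&(V<150),60,600): print('top red',c,s[2:],onz(i,c,.04))
go([(.610,.3478,-.0105),-7.4])
E
```

```text
[0.4992 0.3519 0.2651] [[-0.9916  0.1293 -0.0006]
 [ 0.1293  0.9916 -0.0016]
 [ 0.0004 -0.0017 -1.    ]] [-0.0025  0.5574 -1.0406  1.5294  0.4886  1.3383  0.3495]
('red', [0.3732, 0.0956], [102.3, 91.3], 'circ', 372.5, 96.5, 65.6)
('red', [0.6102, 0.3489], [331.0, 241.6], 'circ', 610.7, 348.6, 56.2)
('red', [0.5777, -0.0536], [54.1, 253.5], 'circ', 577.3, -53.3, 79.4)
('white', [193.6, 139.3], 'circ', 436.1, 194.7, 57.7)
('white', [268.9, 194.2], 'circ', 531.0, 272.5, 60.5)
top red [285.7407  13.7531] [66  4 81] [1.2167 0.1232 0.04  ]
top red [340.1736 203.7851] [ 18  18 242] [ 0.5666 -0.034   0.04  ]
top red [310.0742 380.3274] [ 32  35 391] [0.0646 0.0695 0.04  ]
turn [-0.002 -0.    -0.002] shift [-109.6   11.   275.8]
```

step_arm --pt "0 -22 2.5 45 -0.002 0 0" --pt "0 -22 2.5 45 0 0 0" --pt "0 -22 2.5 45 0 0 0" --pt "0 -22 2.5 45 0 0 0" --pt "0 -22 2 45 0 0 0" --pt "0 0 0 25 0 0 0" --pt "0 0 0 15 0 0 0" --pt "0 0 0 7 0 0 0" --pt "0 0 0 2 0 0 0" --pt "0 0 0 0 0 0 0"

```text
time: 83.45
ee_pos: [0.6099, 0.3513, -0.0069]
eef_rot: [[-0.992, 0.129, 0.001], [0.129, 0.992, 0.002], [-0.001, 0.003, -1.0]]
force: [0.1, -0.3, 0.3]
opening: 0.0855
gripper_force: 0.0
```

```bash
python3 - <<'E'
from look import *
p,R=axes(); print(p,R,env.get_state()['force'])
go([(.6105,.3485,-.0105),-7.4],[(.6105,.3485,.18),-7.4],[(.5697,-.033,.18),-7.4])
E
```

```text
[ 0.6099  0.3513 -0.0069] [[-0.9917  0.1288  0.0015]
 [ 0.1288  0.9917  0.0025]
 [-0.0012  0.0027 -1.    ]] [ 0.1299 -0.26    0.2915]
turn [0.003 0.001 0.   ] shift [-1.  -2.7  3.6]
turn [0. 0. 0.] shift [   0.     0.  -190.5]
turn [0. 0. 0.] shift [  -8.7 -383.6    0. ]
```

step_arm --pt "0 -0.7 -2.5 3.5 0.002 0 0" --pt "1 0 0 0 0 0 0" --pt "1 0 0 0 0 0 0" --pt "1 0 0 0 0 0 0" --pt "1 0 0 0 0 0 0" --pt "1 0 0 -3 0 0 0" --pt "1 0 0 -10 0 0 0" --pt "1 0 0 -50 0 0 0" --pt "1 0 0 -60 0 0 0" --pt "1 0 0 -60 0 0 0"

```text
time: 84.7
ee_pos: [0.6096, 0.3482, 0.1735]
eef_rot: [[-0.992, 0.129, -0.001], [0.129, 0.992, 0.0], [0.001, -0.0, -1.0]]
force: [1.6, 0.5, -0.5]
opening: 0.0589
gripper_force: 37.8
```

step_arm --pt "1 -1 -48 -5 0 0 0" --pt "1 -1 -56 0 0 0 0" --pt "1 -1.5 -56 0 0 0 0" --pt "1 -1.5 -56 0 0 0 0" --pt "1 -1.5 -56 0 0 0 0" --pt "1 -1 -56 0 0 0 0" --pt "1 -1 -56 0 0 0 0" --pt "1 0 0 0 0 0 0" --pt "1 0 0 40 0 0 0" --pt "1 0 0 35 0 0 0"

```text
time: 85.95
ee_pos: [0.569, -0.0328, 0.1012]
eef_rot: [[-0.992, 0.129, 0.001], [0.129, 0.992, -0.0], [-0.001, 0.0, -1.0]]
force: [1.0, -0.2, -0.1]
opening: 0.0587
gripper_force: 37.8
```

```bash
python3 - <<'E'
from look import *
p,R=axes(); s=env.get_state(); print(p,R,s['force'],s['opening'],s['gripper_force'])
go([(.5697,-.0332,.0315),-7.4])
E
```

```text
[ 0.569  -0.0328  0.1012] [[-0.9917  0.1287  0.0011]
 [ 0.1287  0.9917 -0.0001]
 [-0.0011  0.     -1.    ]] [ 1.0349 -0.1723 -0.0972] 0.05868408662130509 37.8279572725296
turn [0.    0.001 0.   ] shift [-0.7 -0.3 69.7]
```

step_arm --pt "1 -0.5 -0.3 20 0 0 0" --pt "1 0 0 10 0 0 0" --pt "1 0 0 8 0 0 0" --pt "1 0 0 6 0 0 0" --pt "1 0 0 6 0 0 0" --pt "1 0 0 6 0 0 0" --pt "1 0 0 6 0 0 0" --pt "1 0 0 4 0 0 0" --pt "1 0 0 0 0 0 0" --pt "1 0 0 0 0 0 0"

```text
time: 87.2
ee_pos: [0.5694, -0.034, 0.0356]
eef_rot: [[-0.992, 0.129, 0.0], [0.129, 0.992, -0.0], [-0.0, -0.0, -1.0]]
force: [-0.6, 0.7, 0.2]
opening: 0.0585
gripper_force: 37.8
```

step_arm --pt "1 0 0 2 0 0 0" --pt "1 0 0 1 0 0 0" --pt "1 0 0 0 0 0 0" --pt "0 0 0 0 0 0 0" --pt "0 0 0 0 0 0 0" --pt "0 0 0 0 0 0 0" --pt "0 0 0 -40 0 0 0" --pt "0 0 0 -60 0 0 0" --pt "0 0 0 -60 0 0 0" --pt "0 0 0 -10 0 0 0"

```text
time: 88.45
ee_pos: [0.5712, -0.0332, 0.2067]
eef_rot: [[-0.992, 0.129, 0.006], [0.129, 0.992, -0.001], [-0.006, 0.0, -1.0]]
force: [0.4, 0.2, -1.0]
opening: 0.0852
gripper_force: 0.0
```

step_arm --pt "0 25 45 -5 0 0 0" --pt "0 25 50 -10 0 0 0" --pt "0 25 50 -15 0 0 0" --pt "0 25 50 -20 0 0 0" --pt "0 25 30 -20 0 0 0" --pt "0 25 0 0 0 0 0" --pt "0 25 0 0 0 0 0" --pt "0 20 0 0 0 0 0" --pt "0 0 0 0 0 0 0" --pt "0 0 0 0 0 0 0"

```text
time: 89.7
ee_pos: [0.406, 0.2137, 0.2724]
eef_rot: [[-0.991, 0.131, 0.0], [0.131, 0.991, -0.0], [-0.0, -0.0, -1.0]]
force: [0.5, 0.7, -0.3]
opening: 0.0856
gripper_force: 0.0
```

```bash
python3 - <<'E'
from look import *
p,R=axes(); print(p,R,env.get_state()['q'])
for o in look('w21'): print(o)
im,i=pic('top'); H,S,V=cv2.split(cv2.cvtColor(im,cv2.COLOR_BGR2HSV)); 
for c,s,ct in blobs(((H<14)|(H>165))&(S>40)&(S<140)&(V>40)&(V<150),60,600): print('top red',c,s[2:],onz(i,c,.055))
E
```

```text
[0.406  0.2137 0.2724] [[-0.9914  0.1305  0.0004]
 [ 0.1305  0.9914 -0.0003]
 [-0.0004 -0.0002 -1.    ]] [ 0.469   0.2746 -1.2341  1.8579  0.2781  1.2041  0.5849]
('red', [0.5825, -0.0534], [167.9, 297.0], 'circ', 587.7, -51.2, 95.2)
('white', [309.3, 187.3], 'circ', 429.8, 197.8, 60.2)
('white', [373.5, 241.2], 'circ', 530.9, 272.7, 60.2)
top red [290.2619 157.8095] [26 11 84] [0.7115 0.1147 0.055 ]
top red [340.2109 202.8503] [ 19  21 294] [ 0.5665 -0.0333  0.055 ]
```

step_arm --pt "0 -9 -4 50 0 0 0" --pt "0 -9 -4 50 0 0 0" --pt "0 -8 -4.5 50 0 0 0" --pt "0 0 0 50 0 0 0" --pt "0 0 0 35 0 0 0" --pt "0 0 0 15 0 0 0" --pt "0 0 0 0 0 0 0" --pt "0 0 0 0 0 0 0" --pt "0 0 0 0 0 0 0" --pt "0 0 0 0 0 0 0"

```text
time: 91.05
ee_pos: [0.4297, 0.1985, 0.0232]
eef_rot: [[-0.992, 0.13, 0.001], [0.13, 0.992, -0.0], [-0.001, 0.0, -1.0]]
force: [-0.7, 0.7, -0.2]
opening: 0.0853
gripper_force: 0.0
```

```bash
python3 - <<'E'
from look import *
p,R=axes(); print(p,R,env.get_state()['force'])
for o in look('w22'): print(o)
go([(.4298,.1978,-.0108),-7.4],[(.5697,-.0332,-.0108),-7.4])
E
```

```text
[0.4297 0.1985 0.0232] [[-0.9916  0.1295  0.0013]
 [ 0.1295  0.9916 -0.0001]
 [-0.0013  0.0001 -1.    ]] [-0.6587  0.6621 -0.1751]
('red', [0.3731, 0.0928], [114.9, 179.6], 'circ', 372.8, 95.6, 63.9)
turn [-0.     0.001 -0.001] shift [-0.3 -0.6 33.8]
turn [0. 0. 0.] shift [-168.5 -211.1    0. ]
```

step_arm --pt "0 0 -0.6 20 0 0 0" --pt "0 0 0 14 0 0 0" --pt "0 0 0 0 0 0 0" --pt "1 0 0 0 0 0 0" --pt "1 0 0 0 0 0 0" --pt "1 0 0 0 0 0 0" --pt "1 0 0 0 0 0 0" --pt "1 0 0 -3 0 0 0" --pt "1 0 0 -10 0 0 0" --pt "1 0 0 -40 0 0 0"

```text
time: 92.35
ee_pos: [0.4279, 0.1974, 0.0413]
eef_rot: [[-0.992, 0.129, -0.003], [0.129, 0.992, -0.001], [0.003, -0.002, -1.0]]
force: [0.5, 0.6, -0.4]
opening: 0.058
gripper_force: 37.7
```

step_arm --pt "1 0 0 -60 0 0 0" --pt "1 0 0 -60 0 0 0" --pt "1 -28 -35 -18 0 0 0" --pt "1 -28 -35 0 0 0 0" --pt "1 -28 -35 0 0 0 0" --pt "1 -28 -35 0 0 0 0" --pt "1 -28 -36 0 0 0 0" --pt "1 -28.5 -35 0 0 0 0" --pt "1 0 0 0 0 0 0" --pt "1 0 0 60 0 0 0"

```text
time: 93.6
ee_pos: [0.572, -0.0324, 0.1229]
eef_rot: [[-0.991, 0.13, 0.008], [0.13, 0.991, 0.0], [-0.008, 0.001, -1.0]]
force: [1.4, -0.9, -1.1]
opening: 0.0579
gripper_force: 37.7
```

```bash
python3 - <<'E'
from look import *
p,R=axes(); s=env.get_state(); print(p,R,s['force'],s['opening'],s['gripper_force'])
go([(.5697,-.0332,.047),-7.4])
im,i=pic('wrist'); H,S,V=cv2.split(cv2.cvtColor(im,cv2.COLOR_BGR2HSV))
o=p-R[:,2]*.0008; print('exp spacer extents',[proj(i,p+R@[x,0,-.0008]).round(1).tolist() for x in(.03,-.03)])
print([int(v) for v in V[180:340:3,322]])
E
```

```text
[ 0.572  -0.0324  0.1229] [[-0.9914  0.1304  0.0081]
 [ 0.1304  0.9915  0.0003]
 [-0.008   0.0013 -1.    ]] [ 1.3982 -0.9183 -1.08  ] 0.05789260049028428 37.74889290332794
turn [ 0.001  0.008 -0.002] shift [ 2.2 -1.1 75.9]
exp spacer extents [[324.4, 209.0], [324.0, 307.2]]
[183, 209, 209, 209, 209, 208, 208, 209, 209, 209, 209, 208, 182, 148, 148, 176, 185, 184, 198, 205, 201, 194, 180, 167, 159, 172, 180, 184, 161, 185, 185, 184, 184, 185, 184, 184, 184, 184, 184, 181, 156, 118, 89, 78, 138, 149, 149, 149, 167, 183, 169, 80, 73, 78]
```

step_arm --pt "1 2 -1 20 0 0.006 0" --pt "1 0 0 20 0 0 0" --pt "1 0 0 0 0 0 0" --pt "1 0 0 0 0 0 0" --pt "1 0 0 0 0 0 0" --pt "1 0 0 0 0 0 0" --pt "1 0 0 0 0 0 0" --pt "1 0 0 0 0 0 0" --pt "1 0 0 0 0 0 0" --pt "1 0 0 0 0 0 0"

```text
time: 94.9
ee_pos: [0.5666, -0.0338, 0.0794]
eef_rot: [[-0.992, 0.129, -0.006], [0.129, 0.992, 0.001], [0.006, -0.0, -1.0]]
force: [-1.2, 0.4, -1.3]
opening: 0.0582
gripper_force: 38.0
```

```bash
python3 - <<'E'
from look import *
p,R=axes(); s=env.get_state(); print(p,R,s['force'])
go([(.5697,-.0332,.047),-7.4])
E
```

```text
[ 0.5666 -0.0338  0.0794] [[-0.9916  0.1292 -0.0062]
 [ 0.1292  0.9916  0.0005]
 [ 0.0062 -0.0003 -1.    ]] [-1.193   0.4214 -1.3441]
turn [-0.    -0.006 -0.   ] shift [-3.   1.  32.4]
```

step_arm --pt "1 -3 0.7 0 0 -0.006 0" --pt "1 0 0 5 0 0 0" --pt "1 0 0 5 0 0 0" --pt "1 0 0 5 0 0 0" --pt "1 0 0 5 0 0 0" --pt "1 0 0 5 0 0 0" --pt "1 0 0 3 0 0 0" --pt "1 0 0 0 0 0 0" --pt "1 0 0 0 0 0 0" --pt "1 0 0 0 0 0 0"

```text
time: 96.15
ee_pos: [0.5698, -0.0335, 0.0516]
eef_rot: [[-0.992, 0.129, 0.0], [0.129, 0.992, -0.0], [-0.0, -0.0, -1.0]]
force: [-0.2, 0.9, -0.9]
opening: 0.0582
gripper_force: 38.0
```

step_arm --pt "1 0 0 2 0 0 0" --pt "1 0 0 2 0 0 0" --pt "1 0 0 0 0 0 0" --pt "0 0 0 0 0 0 0" --pt "0 0 0 0 0 0 0" --pt "0 0 0 0 0 0 0" --pt "0 0 0 -40 0 0 0" --pt "0 0 0 -60 0 0 0" --pt "0 0 0 -60 0 0 0" --pt "0 0 0 0 0 0 0"

```text
time: 97.4
ee_pos: [0.5722, -0.0325, 0.2124]
eef_rot: [[-0.992, 0.129, 0.008], [0.129, 0.992, -0.001], [-0.008, 0.0, -1.0]]
force: [0.6, 0.1, -0.9]
opening: 0.0856
gripper_force: 0.0
```

step_arm --pt "0 20 50 -5 0 0 0" --pt "0 20 50 -15 0 0 0" --pt "0 20 50 -20 0 0 0" --pt "0 20 50 -20 0 0 0" --pt "0 20 50 0 0 0 0" --pt "0 20 25 0 0 0 0" --pt "0 20 0 0 0 0 0" --pt "0 0 0 0 0 0 0" --pt "0 0 0 0 0 0 0" --pt "0 0 0 0 0 0 0"

```text
time: 98.65
ee_pos: [0.4675, 0.256, 0.2672]
eef_rot: [[-0.991, 0.132, -0.0], [0.132, 0.991, -0.001], [0.0, -0.001, -1.0]]
force: [0.8, 0.1, -0.4]
opening: 0.0851
gripper_force: 0.0
```

```bash
python3 - <<'E'
from look import *
p,R=axes(); print(p,R,env.get_state()['q'])
for o in look('w23'): print(o)
im,i=pic('top'); H,S,V=cv2.split(cv2.cvtColor(im,cv2.COLOR_BGR2HSV)); 
c=proj(i,[.5702,-.0328,.067]).round().astype(int); print(c); print(V[c[1]-14:c[1]+15:2,c[0]-14:c[0]+15:2])
E
```

```text
[0.4675 0.256  0.2672] [[-0.9913  0.1317 -0.0002]
 [ 0.1317  0.9913 -0.0005]
 [ 0.0001 -0.0005 -1.    ]] [ 0.2558  0.4257 -1.1213  1.7101  0.4013  1.2623  0.4825]
('red', [0.5834, -0.031], [141.6, 266.6], 'circ', 583.2, -29.7, 61.1)
('white', [340.6, 208.6], 'circ', 530.9, 272.9, 60.2)
('white', [157.2, 262.1], 'circ', 579.8, -21.4, 75.3)
('white', [112.1, 278.8], 'circ', 598.5, -82.0, 75.2)
[340 201]
[[116 116 116 115 116 116 114 116 115 115 116 115 116 117 114]
 [116 116 115 119 129 119 118 118 118 116 117 117 118 115 114]
 [116 116 117 112 142 154 167 176 172 152 127 137 134 117 116]
 [117 116 116  93 148 207 191 179 190 206 189 138 117 115 115]
 [117 124 154 142 198 200 156 146 200 180 171 193 140 118 116]
 [119 160 201 207 174 185 193 173 206 164 140 180 200 135 117]
 [133 190 207 207 156 146 205 225 225 190 190 200 214 162 120]
 [143 200 199 205 172 180 206 230 230 206 178 167 206 182 125]
 [145 200 173 209 206 188 178 213 215 190 150 160 212 193 128]
 [140 193 156 194 188 145 165 198 162 198 194 194 215 193 130]
 [136 199 155 144 192 179 185 193 147 162 214 219 203 186 127]
 [128 191 177 147 143 192 210 201 188 202 205 190 199 162 123]
 [122 154 152  98  97 115 146 164 166 152 124 167 185 136 119]
 [120 115 102 135 155 121 105 109 119 152  97 136 145 121 121]
 [119 119 113 159 193 191 186 184 189 188 129 129 123 120 119]]
```

step_arm --pt "0 -12 5 45 0 0 0" --pt "0 -12 5 45 0 0 0" --pt "0 -12 5 45 0 0 0" --pt "0 -12 5 45 0 0 0" --pt "0 -12.5 4.5 40 0 0 0" --pt "0 0 0 25 0 0 0" --pt "0 0 0 10 0 0 0" --pt "0 0 0 0 0 0 0" --pt "0 0 0 0 0 0 0" --pt "0 0 0 0 0 0 0"

```text
time: 100.0
ee_pos: [0.5302, 0.274, 0.0135]
eef_rot: [[-0.992, 0.129, 0.002], [0.129, 0.992, 0.0], [-0.001, 0.001, -1.0]]
force: [0.3, 0.1, 0.8]
opening: 0.0856
gripper_force: 0.0
```

```bash
python3 - <<'E'
from look import *
p,R=axes(); print(p,R,env.get_state()['force'])
for o in look('w24'): print(o)
go([(.5309,.2728,-.0108),-7.4],[(.5697,-.0332,-.0108),-7.4])
E
```

```text
[0.5302 0.274  0.0135] [[-0.9916  0.1293  0.0015]
 [ 0.1293  0.9916  0.0004]
 [-0.0015  0.0005 -1.    ]] [0.3346 0.0957 0.7727]
turn [ 0.     0.001 -0.001] shift [-1.  -1.  24.2]
turn [0. 0. 0.] shift [ -77.9 -298.5    0. ]
```

step_arm --pt "0 -1 -1 15 0 0 0" --pt "0 0 0 9 0 0 0" --pt "0 0 0 0 0 0 0" --pt "1 0 0 0 0 0 0" --pt "1 0 0 0 0 0 0" --pt "1 0 0 0 0 0 0" --pt "1 0 0 0 0 0 0" --pt "1 0 0 -3 0 0 0" --pt "1 0 0 -10 0 0 0" --pt "1 0 0 -40 0 0 0" --newtons 50

```text
time: 101.3
ee_pos: [0.5292, 0.2716, 0.0405]
eef_rot: [[-0.992, 0.129, -0.004], [0.129, 0.992, -0.002], [0.003, -0.002, -1.0]]
force: [0.6, -0.5, -0.2]
opening: 0.0577
gripper_force: 53.6
```

step_arm --pt "1 0 0 -60 0 0 0" --pt "1 0 0 -60 0 0 0" --pt "1 -13 -49 -15 0 0 0" --pt "1 -13 -50 0 0 0 0" --pt "1 -13 -50 0 0 0 0" --pt "1 -13 -50 0 0 0 0" --pt "1 -13 -50 0 0 0 0" --pt "1 -13 -49.5 0 0 0 0" --pt "1 0 0 0 0 0 0" --pt "1 0 0 0 0 0 0"

```text
time: 102.55
ee_pos: [0.569, -0.0329, 0.1769]
eef_rot: [[-0.992, 0.129, 0.0], [0.129, 0.992, 0.0], [-0.0, 0.0, -1.0]]
force: [-0.1, 0.7, -0.5]
opening: 0.0578
gripper_force: 53.6
```

step_arm --pt "1 0 0 30 0 0 0" --pt "1 0 0 30 0 0 0" --pt "1 0 0 20 0 0 0" --pt "1 0 0 0 0 0 0" --pt "1 0 0 0 0 0 0" --pt "1 0 0 0 0 0 0" --pt "1 0 0 0 0 0 0" --pt "1 0 0 0 0 0 0" --pt "1 0 0 0 0 0 0" --pt "1 0 0 0 0 0 0"

```text
time: 103.8
ee_pos: [0.5692, -0.0335, 0.0964]
eef_rot: [[-0.992, 0.129, -0.0], [0.129, 0.992, -0.0], [0.0, -0.0, -1.0]]
force: [-0.6, -0.5, -0.5]
opening: 0.0577
gripper_force: 53.6
```

```bash
python3 - <<'E'
from look import *
p,R=axes(); s=env.get_state(); print(p,R,s['force'],s['opening'])
go([(.5697,-.0332,.057),-7.4])
E
```

```text
[ 0.5692 -0.0335  0.0964] [[-0.9916  0.1292 -0.0002]
 [ 0.1292  0.9916 -0.0003]
 [ 0.0002 -0.0003 -1.    ]] [-0.5952 -0.4568 -0.5464] 0.057738903155251986
turn [-0. -0. -0.] shift [-0.5  0.3 39.4]
```

step_arm --pt "1 -0.5 0.3 10 0 0 0" --pt "1 0 0 8 0 0 0" --pt "1 0 0 6 0 0 0" --pt "1 0 0 5 0 0 0" --pt "1 0 0 4 0 0 0" --pt "1 0 0 3 0 0 0" --pt "1 0 0 2 0 0 0" --pt "1 0 0 1.5 0 0 0" --pt "1 0 0 0 0 0 0" --pt "1 0 0 0 0 0 0"

```text
time: 105.05
ee_pos: [0.5698, -0.0332, 0.0571]
eef_rot: [[-0.992, 0.129, 0.0], [0.129, 0.992, -0.0], [-0.0, -0.0, -1.0]]
force: [0.0, -0.2, -0.7]
opening: 0.0575
gripper_force: 53.6
```

step_arm --pt "1 0 0 0.5 0 0 0" --pt "1 0 0 0 0 0 0" --pt "0 0 0 0 0 0 0" --pt "0 0 0 0 0 0 0" --pt "0 0 0 0 0 0 0" --pt "0 0 0 -40 0 0 0" --pt "0 0 0 -60 0 0 0" --pt "0 0 0 -60 0 0 0" --pt "0 0 0 -50 0 0 0" --pt "0 0 0 0 0 0 0"

```text
time: 106.3
ee_pos: [0.5716, -0.0323, 0.2706]
eef_rot: [[-0.992, 0.129, 0.007], [0.129, 0.992, -0.001], [-0.007, -0.0, -1.0]]
force: [-0.1, 0.9, -1.4]
opening: 0.0854
gripper_force: 0.0
```

step_arm --pt "1 30 0 0 0 0 0" --pt "1 40 0 0 0 0 0" --pt "1 0 0 0 0 0 0" --pt "1 0 0 0 0 0 0" --pt "1 0 0 0 0 0 0" --pt "1 0 0 0 0 0 0" --pt "1 0 0 0 0 0 0" --pt "1 0 0 0 0 0 0" --pt "1 0 0 0 0 0 0" --pt "1 0 0 0 0 0 0"

```text
time: 107.55
ee_pos: [0.5004, -0.0241, 0.2665]
eef_rot: [[-0.992, 0.129, -0.0], [0.129, 0.992, -0.0], [0.0, -0.0, -1.0]]
force: [-0.1, 0.1, -0.6]
opening: -0.0003
gripper_force: 0.0
```

```bash
python3 - <<'E'
from look import *
p,R=axes(); s=env.get_state(); print(p,R,s['q'])
im,i=pic('wrist','w25'); V=im.max(2)
P=[.5702,-.0328,.09]; print('knob exp',proj(i,P))
for c,s,ct in blobs(V<45,80,3000):
    q=onz(i,c,.09)
    if abs(q[:2]-P[:2]).max()<.04: print('knob',c,s,q)
c=proj(i,[.5702,-.0328,.077]).round().astype(int); 
w=(cv2.cvtColor(im,cv2.COLOR_BGR2HSV)[...,1]<45)&(V>120)
for c,s,ct in blobs(w,300,9000):
    (x,y),r=cv2.minEnclosingCircle((np.array([onz(i,q,.077)[:2] for q in ct.reshape(-1,2).astype(float)])*1000).astype(np.float32)); print('disc?',c,x,y,2*r)
yb=np.array([-D[1],D[0],0]); print('wires',[proj(i,np.array([.5702,-.0328,.074])+a*.0285*D+b*.0231*yb).round(0).tolist() for a in(-1,1) for b in(-1,1)])
B=hg+.06*D+up*.15; go([hg-.02*D+up*.26,-7.4],[hg+.07*D+up*.26,-7.4],[hg+.07*D+up*.13,-7.4])
E
```

```text
[ 0.5004 -0.0241  0.2665] [[-0.9916  0.1291 -0.0001]
 [ 0.1291  0.9916 -0.0003]
 [ 0.0001 -0.0003 -1.    ]] [ 0.8756  0.3665 -1.1597  1.7806  0.3563  1.23    1.0591]
knob exp [323.3079 238.9499]
knob [321.7871 236.471 ] [313 226  18  22 310] [ 0.5669 -0.0341  0.09  ]
disc? [ 99.2696 194.6517] 494.94329833984375 -296.3768310546875 121.19514465332031
disc? [407.     213.2219] 590.70947265625 65.29541015625 176.86854553222656
disc? [316.3395 215.958 ] 575.0507202148438 -51.60044860839844 239.9283905029297
disc? [ 87.8256 259.3542] 565.3764038085938 -323.61260986328125 73.38569641113281
disc? [535.3492 328.2755] 725.8998413085938 234.0618438720703 150.07794189453125
disc? [444.1988 303.0393] 703.8846435546875 110.18330383300781 90.65162658691406
disc? [ 24.3276 342.1102] 683.6033935546875 -468.5631103515625 99.03462219238281
wires [[304.0, 211.0], [343.0, 211.0], [305.0, 254.0], [342.0, 254.0]]
turn [-0. -0. -0.] shift [-135.4    0.5  -91.5]
turn [0. 0. 0.] shift [-90.  -0.   0.]
turn [0. 0. 0.] shift [  0.   0. 130.]
```

The capsule is in, with its knob at the expected (323,239) within about 2 px. Now I go over and behind the lid to shut it.

step_arm --pt "1 0 0 -46 0 0 0" --pt "1 0 0 -46 0 0 0" --pt "1 -45 0 0 0 0 0" --pt "1 -45 0 0 0 0 0" --pt "1 -45 0 0 0 0 0" --pt "1 -45 0 0 0 0 0" --pt "1 -45 0.5 0 0 0 0" --pt "1 0 0 0 0 0 0" --pt "1 0 0 0 0 0 0" --pt "1 0 0 0 0 0 0"

```text
time: 108.85
ee_pos: [0.7229, -0.0525, 0.3592]
eef_rot: [[-0.992, 0.129, 0.0], [0.129, 0.992, -0.001], [-0.001, -0.001, -1.0]]
force: [-0.6, -0.4, -0.0]
opening: 0.0004
gripper_force: 0.0
```

```bash
python3 - <<'E'
from look import *
p,R=axes(); s=env.get_state(); print(p,R,s['q'],s['force'])
go([hg+.07*D+up*.13,-7.4],[hg+.025*D+up*.13,-7.4])
E
```

```text
[ 0.7229 -0.0525  0.3592] [[-0.9917  0.1287  0.0004]
 [ 0.1287  0.9917 -0.0007]
 [-0.0005 -0.0007 -1.    ]] [ 0.4846  0.7005 -0.9995  1.0492  0.5759  1.6494  1.1057] [-0.5548 -0.4174 -0.018 ]
turn [-0.001  0.001  0.   ] shift [ -1.   -0.1 131.2]
turn [0. 0. 0.] shift [45.  0.  0.]
```

step_arm --pt "1 0 0 40 0 0 0" --pt "1 0 0 45 0 0 0" --pt "1 0 0 46 0 0 0" --pt "1 16 0 0 0 0 0" --pt "1 16 0 0 0 0 0" --pt "1 16 0 0 0 0 0" --pt "1 13 0 -2 0 0 0" --pt "1 14 0 -2 0 0 0" --pt "1 0 0 0 0 0 0" --pt "1 0 0 0 0 0 0"

```text
time: 110.1
ee_pos: [0.6491, -0.0431, 0.2316]
eef_rot: [[-0.992, 0.129, -0.0], [0.129, 0.992, -0.0], [0.0, -0.001, -1.0]]
force: [-0.3, -0.1, 0.0]
opening: 0.0001
gripper_force: 0.0
```

step_arm --pt "1 14 0 3 0 0 0" --pt "1 13 0 4 0 0 0" --pt "1 13 0 6 0 0 0" --pt "1 13 0 6 0 0 0" --pt "1 12 0 8 0 0 0" --pt "1 11 0 9 0 0 0" --pt "1 10 0 10 0 0 0" --pt "1 10 0 11 0 0 0" --pt "1 0 0 0 0 0 0" --pt "1 0 0 0 0 0 0"

```text
time: 111.35
ee_pos: [0.554, -0.0306, 0.1744]
eef_rot: [[-0.992, 0.129, -0.001], [0.129, 0.992, -0.0], [0.001, -0.0, -1.0]]
force: [0.0, -0.5, -0.4]
opening: -0.0001
gripper_force: 0.0
```

step_arm --pt "1 8 0 11 0 0 0" --pt "1 8 0 12 0 0 0" --pt "1 6 0 13 0 0 0" --pt "1 5 0 13 0 0 0" --pt "1 4 0 13 0 0 0" --pt "1 3 0 8 0 0 0" --pt "1 0 0 0 0 0 0" --pt "1 0 0 0 0 0 0" --pt "1 0 0 0 0 0 0" --pt "1 0 0 0 0 0 0"

```text
time: 112.6
ee_pos: [0.5204, -0.0263, 0.1047]
eef_rot: [[-0.992, 0.129, 0.0], [0.129, 0.992, -0.0], [-0.0, -0.0, -1.0]]
force: [0.1, -0.5, 0.2]
opening: -0.0003
gripper_force: 0.0
```

```bash
python3 - <<'E'
from look import *
p,R=axes(); s=env.get_state(); print(p,s['q'],s['force']); t=p-.0075*R[:,2]-hg; print(t@D,t[2])
E
```

```text
[ 0.5204 -0.0263  0.1047] [ 0.7253  0.6011 -1.0322  1.9235  0.6249  0.9799  0.8407] [ 0.12   -0.5474  0.1912]
-0.13523192232994627 0.014163959924160571
```

step_arm --pt "1 6 0 2 0 0 0" --pt "1 6 0 2 0 0 0" --pt "1 0 0 1 0 0 0" --pt "1 0 0 1 0 0 0" --pt "1 0 0 1 0 0 0" --pt "1 0 0 0.5 0 0 0" --pt "1 0 0 0.5 0 0 0" --pt "1 0 0 0 0 0 0" --pt "1 0 0 0 0 0 0" --pt "1 0 0 0 0 0 0"

```text
time: 113.85
ee_pos: [0.5083, -0.0247, 0.0973]
eef_rot: [[-0.992, 0.129, -0.0], [0.129, 0.992, -0.001], [0.0, -0.001, -1.0]]
force: [-4.7, -1.0, 12.5]
opening: -0.0004
gripper_force: 6.6
```

```bash
python3 - <<'E'
from look import *
p,R=axes(); s=env.get_state(); print(p,s['force']); t=p-.0075*R[:,2]-hg; print(t@D,t[2])
im,i=pic('scene','s26'); a=cv2.imread('pics/scene0.png'); d=cv2.absdiff(im,a).max(2)
print('diff lid area',[int(d[v0:v0+12,u0:u0+12].mean()) for v0,u0 in((225,260),(240,300),(230,325),(190,265),(180,320))])
E
```

```text
[ 0.5083 -0.0247  0.0973] [-4.7437 -1.0466 12.5361]
-0.14744225150218543 0.006765262189760618
diff lid area [6, 5, 5, 20, 5]
```

step_arm --pt "1 0 0 -5 0 0 0" --pt "1 0 0 -40 0 0 0" --pt "1 15 0 -50 0 0 0" --pt "1 20 0 -50 0 0 0" --pt "1 20 0 0 0 0 0" --pt "1 10 0 0 0 0 0" --pt "1 0 0 0 0 0 0" --pt "1 0 0 0 0 0 0" --pt "1 0 0 0 0 0 0" --pt "1 0 0 0 0 0 0"

```text
time: 115.15
ee_pos: [0.4442, -0.0161, 0.2413]
eef_rot: [[-0.992, 0.129, -0.0], [0.129, 0.992, 0.001], [0.0, 0.001, -1.0]]
force: [-0.6, -0.8, 0.6]
opening: -0.0001
gripper_force: 0.0
```

```bash
python3 - <<'E'
from look import *
p,R=axes(); print(p)
for n in('scene','top'):
    im,i=pic(n,n+'27'); a=cv2.imread(f'pics/{n}0.png'); d=cv2.absdiff(im,a).max(2)>45
    for c,s,ct in blobs(d,40): print(n,'changed',c.round(0),s[:5])
im,i=pic('wrist','w27'); V=im.max(2)
for c,s,ct in blobs(V<60,80,3000):
    q=onz(i,c,.106)
    if abs(q[:2]-[.492,-.0222]).max()<.03: print('bar',c,s,q)
w=((V>150)).astype(np.uint8); yb=np.array([-D[1],D[0],0])
c=hg-.085*D; print('lid corners exp',[proj(i,c+a*.085*D+b*.095*yb+[0,0,.007]).round(1).tolist() for a in(-1,1) for b in(-1,1)])
for cc,s,ct in blobs((V>150)&(cv2.cvtColor(im,cv2.COLOR_BGR2HSV)[...,1]<60),500,20000):
    if 250<cc[0]<400: print(cc,s,cv2.approxPolyDP(cv2.convexHull(ct),4,True).reshape(-1,2).tolist())
E
```

```text
[ 0.4442 -0.0161  0.2413]
scene changed [319.  71.] [ 248    0  206  136 6514]
scene changed [435.   5.] [432   0   8  12  71]
scene changed [468.   4.] [464   0   9  10  65]
scene changed [233.   9.] [214   5  34  14  85]
scene changed [251. 144.] [ 196   96  116   90 3011]
scene changed [402. 154.] [393 146  19  16 233]
scene changed [394. 181.] [390 176   9  10  70]
scene changed [432. 198.] [422 189  20  18 285]
scene changed [381. 213.] [371 204  21  18 296]
top changed [385. 300.] [  308   177   179   223 18498]
top changed [217. 195.] [209 186  18  19 263]
top changed [265. 197.] [257 188  18  18 255]
top changed [240. 219.] [237 216   8   8  54]
top changed [217. 249.] [209 240  18  19 270]
top changed [139. 369.] [    0   328   306    72 11640]
bar [321.5975 238.761 ] [300 235  44   8 318] [ 0.4941 -0.0241  0.106 ]
lid corners exp [[228.4, 230.7], [417.1, 230.7], [242.4, 362.5], [402.7, 362.5]]
```

```bash
python3 -c "
from cell import order; print(order.job_done())"
```

```text
the job is handed in; nothing more can be done
None
```

The job is handed in, but the spatula only levered the lid to about 17° before slipping from the gripper, and I opened it the rest of the way with the fingers; the three dishes, spacer and capsule (knob up) are stacked in the cage, the lid is pressed shut and the spatula is back on its rest.

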